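# Run the microscope table out and hold its clamp open

### The job

Take the microscope's table out to its loading position by cranking the handwheel on its right-hand end until the red pointer on the table meets the red line on the scale (75 mm of table travel), then press down the red thumb pad of the spring clamp on the table until the clamp's nose stands about 8 mm open, and keep it there: finish while still holding it open, so that I can lay the next substrate in. Do not push the clamp down near its stop (that bends its spring), and leave everything else on the bench where it is.

Things in the scene. Friction and masses are not known exactly. Their poses are not given: they have to be found in the camera images.
- microscope: ivory video inspection microscope (sizes in mm), fixed to the bench; base 260 x 280 x 40. Origin on the bench (z = 0) straight under the lens axis. Its x axis points from the robot's side to the column, 145 behind the lens axis; y points left along the table's travel; z up. Turned up to 0.2 rad either way. Under the table a saddle 120 (x) by 260 (y), its top at 100 height
- lens (a point): centre of the underside of the ring light (diameter 72), 212 mm above the bench on the lens axis, over the microscope's origin. Above it lens, holder (68 across) and black camera up to 422; an arm at 285 to 311 height joins them to the column, whose ivory block (258 to 343 height) has black focus knobs reaching 54 to either side
- stage (a joint): travel in m of the aluminium table (100 x 225 x 20 mm, top at 123 height) along the microscope's +y (left). 0: nest under the lens; loading position 0.075. Starts between 0 and 0.020; ends of travel -0.010 and 0.110. The handwheel's quick screw moves it 25 mm per turn, and its friction keeps it where it is left
- red_line (a point): red line across the white scale on the saddle's ledge facing the robot (microscope frame: x -55, y +35, z 101 mm); the same on the far ledge at x +55
- red_pointer (a point): red pointer on the table's edge facing the robot (x -50, y -40 + travel, z 106 mm in the microscope frame; the same on the far edge): it moves with the table and has the same y as the red line when the travel is 75 mm
- handwheel (a joint): rad; aluminium handwheel (diameter 80 mm, 12 thick) on the machine's right (-y) end, level axis along the microscope's y. stage = 0.00398 x handwheel. At 0 the handle is on top; growing, it goes from the top away from the robot (+x), down, then back: clockwise seen from the handle's end. Loading position: 18.85 (three turns from 0), handle on top again. Starts 0 to 5. Turns with about 3 N at the handle
- wheel_axis (a point): point on the handwheel's axis (microscope frame: 0, -222, 90 mm), 40 outside the wheel's outer face (which is at y = -182), at the same y as handle_grip, which circles round it at radius 30. Its axes are the microscope's
- crank_handle: the handwheel's grey revolving handle: cylinder of diameter 16 mm, sticking out 58 from the wheel's outer face, parallel to the wheel's axis and 30 from it. It spins freely on its pin, so one grasp can go round without turning the gripper. Origin at its inner end on its centre line, 2 from the wheel's face
- handle_grip (a point): point on the crank handle's centre line 40 mm outside the wheel's face, 18 from the handle's outer end: a good place to grip, fingers closing along the microscope's x; lean the gripper's body outwards (away from the wheel) some 20 to 25 degrees so that it clears the wheel when the handle is low
- clamp (a joint): rad; steel rocker clamp on the table's left end; 0 = shut (nose down on the nest), grows as the thumb pad is pressed. Pivot 149 mm above the bench, axis along the microscope's x; nose 40 to its right, pad centre 50 to its left. 0.2 rad = nose 8 mm open = pad 10 mm down; stop at 0.36. Spring force at the pad: about 4.5 N at 0, 9 N at 0.2, 12.5 N at the stop
- thumb_pad: red ribbed thumb pad on the clamp's left end, 34 (x) by 30 (y) by 8 thick (mm); origin at the centre of its top face, 167 above the bench while shut; in the microscope frame x = 0, y = 112 + table travel. To be pressed from above
- chip_tray: grey gridded chip tray, 52 x 52 x 10, lying in front of the microscope (mm); loose, origin under its middle, to be left alone
- tweezers: steel tweezers, 120 long, 8 high, lying in front of the microscope (mm); loose, origin under its middle, to be left alone
- dish: round clear lidded dish, diameter 76, 18 high, left of the microscope (mm); loose, origin under its middle, to be left alone
- blower: orange rubber dust blower standing upright, diameter 60, 120 high, left of the microscope (mm); loose, origin under its middle, to be left alone
- wash_bottle: white bottle with blue cap, diameter 60, 150 high, behind left (mm); loose, origin under its middle, to be left alone
- swab_jar: clear jar with white lid, diameter 56, 62 high, behind the handwheel (mm); loose, origin under its middle, to be left alone
- carrier_box: flat white and blue-grey box, 113 x 113 x 34, right of the handwheel (mm); loose, origin under its middle, to be left alone
- driver: screwdriver, 150 long, lying in front of the handwheel (mm); loose, origin under its middle, to be left alone

How it is judged:
By the outcome, as a careful person would: the job done as asked, in the order asked, and still so for the second after the job is handed in, while the arm keeps its last pose, push and grip.
It also fails if it takes over 64 s, if anything falls off the work surface, if the arm or the gripper's body presses on something with over 40 N, if the wrist force passes 120 N, or if a joint passes its speed limit or range.

### The arm

A 6-joint arm with a two-finger parallel gripper is mounted at the origin on the work surface. World frame = base frame: x ahead of the robot, y to its left, z up, the work surface at z = 0. Lengths are in m, angles in rad, forces in N, time in s.
With the tool pointing down it reaches from about 0.35 to 0.975 m from the base axis. Payload 4.9 kg.
Tool frame: the origin (TCP) lies at the very end of the fingers, on their centre line; the grasp point (between the pads) lies 19 mm behind it (env.pinch_z is the x of the grasp point in the tool frame, in m); x points along the fingers, y is the direction in which the jaws open and shut, and the axes are right-handed (so a half turn about x gives the same grasp; the last joint's range is limited). The gripper opens to 85 mm and grips with 20 to 120 N. Pads are 22 mm wide; open, the fingers measure 114 mm over their backs; the gripper's body (76 mm by 85 mm) begins 54 mm behind the grasp point. The pads swing forward as they close: fully open they stand 13 mm farther back than shut.
Start: joints at [1.18, 0.053, 1.613, -0, 1.476, -0.119], TCP at [0.168, 0.602, 0.231] pointing down, gripper open.
Joint ranges: [-3.01, 3.01], [-1.01, 2.22], [0.06, 2.58], [-1.02, 4.17], [0.09, 2.62], [-3.14, 3.14]. Speed limits (rad/s): [2.57, 2.57, 3.14, 3.14, 3.14, 3.14].

### API

Orientations are given as [roll, pitch, yaw] about the fixed x, y, z axes, in that order (R = Rz(yaw) Ry(pitch) Rx(roll)).
In Python, from rig import status, cams, env gives the robot as it stands.
- The arm moves only by the tool arm_command, never from a script. Its argument "steps" is a list of rows, each an object with "translation": the shift along the tool's x, y, z in mm, a list of three; "rotation": the turn, a rotation vector about the tool's x, y, z in rad, a list of three; "gripper": the opening, from -1 (shut) to 1 (fully open), so that 0 is half open. A call has exactly 5 rows; each row shifts and turns the commanded pose from where the row before left it, along the tool's axes as they then stand; what a row does not reach is not made up. A row lasts 1/10 s, in which the tool goes at most 50 mm and 8.59 degrees, less where a joint would pass 70% of its speed; a pose out of reach is approached as far as the arm can. A call with a gripper value outside its range is refused whole. The fingers move at their own pace and stop on an object; the grip force is fixed at half the most. Time passes only in rows, so rows that do not move let the fingers close, or fill a call up. It gives the time, the measured TCP pose, the force and the opening at its end, in the units of the state.
- status.state(): the state, without advancing time (a new reading comes with each control period).
- cams.camera(name): name is "side" or "top" or "wrist"; returns a dict with "image" (480x640x3 uint8, red, green, blue), "depth" (480x640 float32, m along the optical axis (not along the pixel's ray), 0 where there is no reading), "fx", "fy", "cx", "cy" (pixels), "eye" and "attitude" of the camera in the world. Camera axes: x right, y down, z forward; pixel columns grow to the right and rows downward; lengths in m; the calibration is good to about 2 mm. The wrist camera is an equidistant fisheye: a pixel r from the principal point sees the ray r / f radians off the axis. A picture is of the moment at which its call begins.
- env.sign_off(): hands the job in, once; it reports no verdict.
The state is a dict: "t": time; "q": joint angles; "qd": joint speeds; "joint_torque": joint torques, N m; "ee_pos": TCP position; "ee_rot": TCP orientation; "contact_force": force on the tool from outside, world axes, zero at the start; "moment": the same for the moment, N m; "opening": finger opening in m.
Only numpy, scipy, OpenCV 4.12 (cv2) and the standard library are available. Lean on these libraries where they do the work, as an engineer would, in place of code of your own. Each camera call takes 0.05 s, during which the arm holds its last target.

## Working session

There is one attempt and no reset: what is moved stays moved. The work goes in short steps, Python scripts to look and compute and a tool call to move; the robot and the scene stay as the last step left them, time stands still between calls to the robot, and variables do not carry over. Pictures are saved under pics/ and viewed, and the job is handed in when it is done.

Besides the shell and the picture viewer there is one more tool, called by a JSON object that holds its "fn" and its "kwargs", one argument or row to a line. arm_command: Moves the arm, as the interface text tells. Its arguments: {"type":"object","properties":{"steps":{"type":"array","items":{"type":"object","properties":{"translation":{"type":"array","items":{"type":"number"}},"rotation":{"type":"array","items":{"type":"number"}},"gripper":{"type":"number"}}}}},"required":["steps"]}

```bash
ls; mkdir -p pics
python3 - <<'E'
from rig import status, cams, env
import cv2, numpy as np
print(status.state()); print(env.pinch_z)
for n in ["side","top","wrist"]:
    c=cams.camera(n)
    cv2.imwrite(f"pics/{n}0.png",c["image"][:,:,::-1]); np.savez(f"{n}0.npz",**c)
    print(n,c["fx"],c["fy"],c["cx"],c["cy"],c["eye"],c["attitude"])
E
```

```text
pics
{'t': 0.0, 'q': array([ 1.17999668e+00,  5.33156725e-02,  1.61426672e+00, -8.68695934e-06,
        1.47599277e+00, -1.19033770e-01]), 'qd': array([ 0.00034806, -0.00017621,  0.00143496, -0.00232714, -0.00071245,
        0.00050157]), 'joint_torque': array([-2.16431697e-03, -3.93698859e+01, -3.70167696e+01, -2.57779102e-04,
        7.29837062e-03,  5.93816569e-07]), 'ee_pos': array([0.16755912, 0.60148794, 0.23010484]), 'ee_rot': array([-1.68546883,  1.5688138 , -1.95723388]), 'contact_force': array([-0.10301928, -0.05511323,  0.37061811]), 'moment': array([-0.00854333, -0.02885647,  0.02701252]), 'opening': 0.08557893697714382}
-0.0187
side 490.01672933579175 490.01672933579175 311.5472107929032 239.51647541171775 [ 0.93965803 -0.56613328  1.19074443] [-2.56286143e+00  1.82302519e-04  6.71655057e-01]
top 573.8513650370726 573.8513650370726 322.31805873346985 246.7557755141032 [3.10821543e-01 8.75337180e-04 1.29015479e+00] [-2.94084456e+00 -1.92872788e-03 -1.63220503e+00]
wrist 371.64829954431775 371.64829954431775 321.13696301071167 238.34998895363006 [0.09735697 0.62181687 0.37274992] [2.85113137e+00 1.66544272e-03 1.29967237e+00]
```

View pics/side0.png

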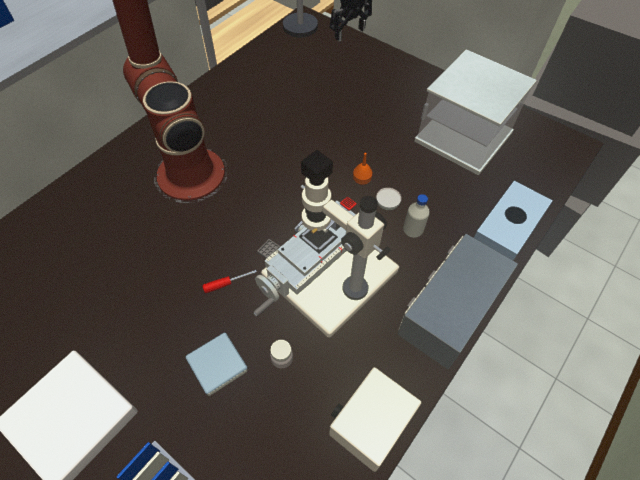

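View pics/top0.png

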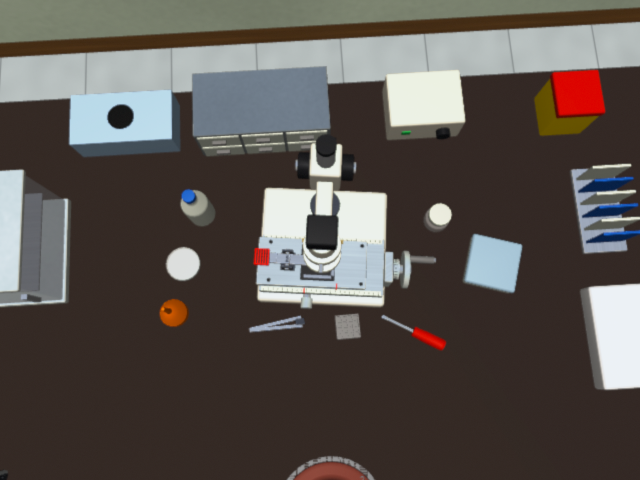

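View pics/wrist0.png

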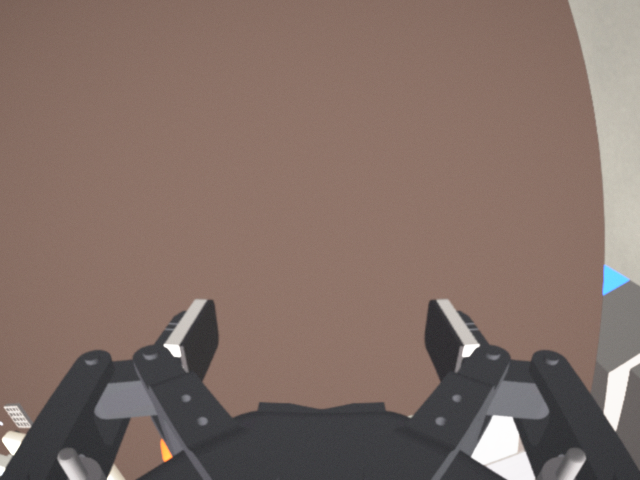

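The top view shows the microscope mid-picture: red pad at (262,257), handle at about (420,260), pointer and line on the front ledge near y≈290. The robot's base is at the bottom and the driver lies near (415,332). Next I'll enlarge this and deproject.

```bash
cat > h.py <<'E'
import numpy as np, cv2
from scipy.spatial.transform import Rotation as Ro
def load(n): 
    d=np.load(n); return {k:d[k] for k in d.files}
def R(a): return Ro.from_euler('xyz',a).as_matrix()
def ray(c,u,v):
    d=np.array([(u-c["cx"])/c["fx"],(v-c["cy"])/c["fy"],1.0]); return c["eye"],R(c["attitude"])@d
def onz(c,u,v,z):
    e,d=ray(c,u,v); s=(z-e[2])/d[2]; return e+s*d
def dep(c,u,v):
    e,d=ray(c,u,v); return e+float(c["depth"][int(round(v)),int(round(u))])*d
def proj(c,p):
    q=R(c["attitude"]).T@(np.asarray(p)-c["eye"]); return np.array([c["fx"]*q[0]/q[2]+c["cx"],c["fy"]*q[1]/q[2]+c["cy"]])
def tri(c1,p1,c2,p2):
    e1,d1=ray(c1,*p1); e2,d2=ray(c2,*p2)
    s=np.linalg.lstsq(np.c_[d1,-d2],e2-e1,rcond=None)[0]
    a=e1+s[0]*d1;b=e2+s[1]*d2
    return (a+b)/2,np.linalg.norm(a-b)
E
python3 - <<'E'
from h import *
c=load("top0.npz")
im=c["image"][:,:,::-1]
cv2.imwrite("pics/topz.png",cv2.resize(im[225:325,245:445],None,fx=4,fy=4,interpolation=cv2.INTER_CUBIC))
s=load("side0.npz"); im=s["image"][:,:,::-1]
cv2.imwrite("pics/sidez.png",cv2.resize(im[180:340,240:410],None,fx=3.7,fy=3.7,interpolation=cv2.INTER_CUBIC))
E
```

```text
(no output)
```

View pics/topz.png

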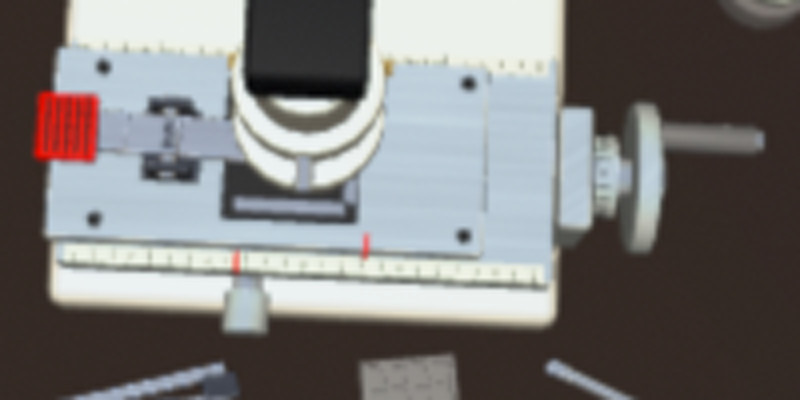

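View pics/sidez.png

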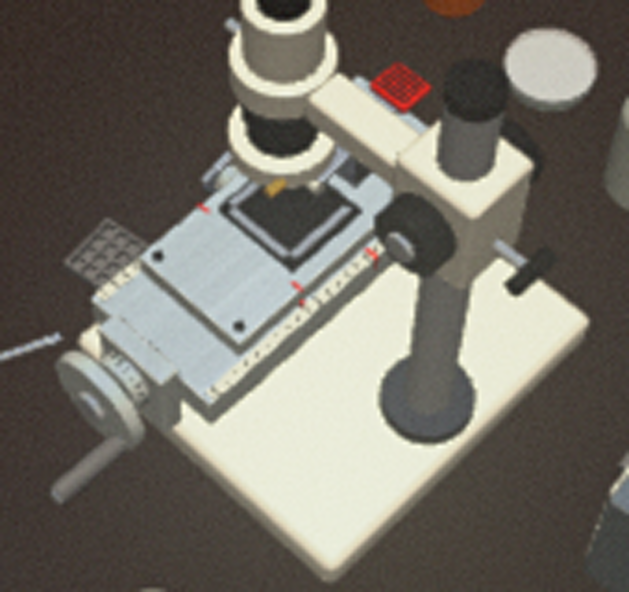

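Run:
```python
from h import *
for n in ["top0","side0"]:
    c=load(n+".npz"); im=c["image"].astype(int)
    m=((im[...,0]-np.maximum(im[...,1],im[...,2]))>50).astype(np.uint8)
    k,l,st,ce=cv2.connectedComponentsWithStats(m)
    for i in range(1,k):
        x,y,w,h,a=st[i]
        if 230<ce[i][0]<450 and 190<ce[i][1]<330:
            mm=l==i; wgt=np.where(mm,im[...,0]-im[...,1],0)
            v,u=np.nonzero(mm); ww=wgt[mm]
            print(n,st[i],(u*ww).sum()/ww.sum(),(v*ww).sum()/ww.sum())
# base edges in top image
c=load("top0.npz"); im=c["image"]
hsv=cv2.cvtColor(im,cv2.COLOR_RGB2HSV)
# front edge: per column, last bright row
g=cv2.cvtColor(im,cv2.COLOR_RGB2GRAY).astype(int)
pts=[]
for u in list(range(262,296))+list(range(318,380)):
    col=g[292:325,u]; d=np.diff(col); 
    j=np.argmin(d); pts.append((u,292+j+0.5,d[j]))
P=np.array(pts); ok=P[:,2]<-60
W=np.array([onz(c,u,v,0.036) for u,v,_ in P[ok]])
A=np.polyfit(W[:,1],W[:,0],1); print("front edge slope",A,"yaw",-np.arctan(A[0]), np.std(W[:,0]-np.polyval(A,W[:,1])))
pts=[]
for v in range(195,240):
    row=g[v,370:400]; d=np.diff(row); j=np.argmin(d); pts.append((370+j+0.5,v,d[j]))
P=np.array(pts)
W=np.array([onz(c,u,v,0.04) for u,v,_ in P]); A=np.polyfit(W[:,0],W[:,1],1); r=W[:,1]-np.polyval(A,W[:,0]); ok=abs(r)<.004
A=np.polyfit(W[ok,0],W[ok,1],1); print("right edge",A,"yaw",np.arctan(A[0]),ok.sum(),W[ok].mean(0))
```

```text
top0 [253 247  17  19 273] 260.9380852759514 256.3026748356246
top0 [335 284   2   6   7] 335.9260869565217 286.4550724637681
top0 [303 288   2   5   9] 303.5869853917663 290.2456839309429
side0 [340 197  17  13 133] 347.83970069789194 203.2860637455932
side0 [293 235   3   2   4] 294.1327683615819 235.51129943502823
side0 [339 247   3   3   7] 340.0607902735562 248.01671732522797
side0 [319 256   3   3   4] 319.77777777777777 256.9344729344729
side0 [321 261   1   1   1] 321.0 261.0
front edge slope [0.03003316 0.45484256] yaw -0.030024134356654342 0.00887795877527574
right edge [-0.11170792 -0.09405398] yaw -0.11124671107830161 45 [ 0.62414013 -0.16377538  0.04      ]
```

Run:
```python
from h import *
from scipy.optimize import least_squares
T=load("top0.npz");S=load("side0.npz")
obs=[(T,(303.6,290.2),(-55,35,101),0),(T,(335.9,286.4),(-50,-40,106),1),(T,(260.9,256.3),(0,112,167),1),
(S,(347.8,203.3),(0,112,167),1),(S,(294.1,235.5),(-50,-40,106),1),(S,(340.0,248.0),(55,35,101),0),(S,(319.8,257.0),(50,-40,106),1)]
def f(p,full=False):
    r=[]
    for c,uv,m,k in obs:
        m=np.array(m)/1000.; m=m+[0,p[3]*k,0]
        w=np.array([p[0]+np.cos(p[2])*m[0]-np.sin(p[2])*m[1],p[1]+np.sin(p[2])*m[0]+np.cos(p[2])*m[1],m[2]])
        r.append(proj(c,w)-uv)
    return np.array(r) if full else np.ravel(r)
s=least_squares(f,[0.5,0,-0.1,0.01],x_scale=[.01,.01,.01,.01]); print(s.x); print(f(s.x,True).round(2))
x0,y0,a,t=s.x
def M(m):
    m=np.array(m)/1000.
    return np.array([x0+np.cos(a)*m[0]-np.sin(a)*m[1],y0+np.sin(a)*m[0]+np.cos(a)*m[1],m[2]])
th=t/0.00398
for n,m in dict(axis=(0,-222,90),hubface=(0,-182,90),grip=(30*np.sin(th),-222,90+30*np.cos(th)),handle_end=(30*np.sin(th),-240,90+30*np.cos(th))).items():
    print(n,M(m),proj(T,M(m)),proj(S,M(m)))
print(th)
# handle from depth: top pixels
for uv in [(415,259),(425,259.5),(432,260)]: print(dep(T,*uv))
for uv in [(262,305),(267,300)]: print(dep(S,*uv))
for uv in [(335,200),(347,203)]: print(dep(S,*uv))
for n,uv in dict(driver_tip=(384,318),drvend=(445,345),box=(467,237),box2=(520,243),box3=(465,284),jar=(439,213)).items(): print(n,dep(T,*uv))
```

```text
[ 0.51245672 -0.01233741 -0.11545441  0.01008513]
[[-0.2   0.29]
 [-1.19  3.08]
 [-0.52  0.23]
 [ 0.64 -0.98]
 [ 0.06  2.46]
 [-0.27  0.09]
 [ 1.28  3.98]]
axis [ 0.48688274 -0.23285946  0.09      ] [426.36129572 271.86819534] [252.48796211 298.96520954]
hubface [ 0.49149067 -0.19312576  0.09      ] [407.46202314 270.85331592] [264.48000544 288.83181987]
grip [ 0.5038967  -0.23483257  0.0653701 ] [424.45905875 265.83663625] [257.96755496 307.68576034]
handle_end [ 0.50182313 -0.25271273  0.0653701 ] [432.77834688 266.28261334] [252.56518562 312.32651338]
2.5339511271089723
[ 0.51715792 -0.21273053  0.08271564]
[ 0.51462174 -0.23380768  0.08359645]
[ 0.51270501 -0.24872998  0.0831362 ]
[ 0.5146647  -0.22912913  0.08556987]
[ 0.51436465 -0.21033433  0.08311129]
[ 0.42100387  0.20157027 -0.00141296]
[0.52425907 0.10579322 0.16544543]
driver_tip [ 0.40128234 -0.14459935  0.00825305]
drvend [ 0.33418486 -0.2759251  -0.001173  ]
box [ 0.57586475 -0.35256049 -0.00288287]
box2 [ 0.55437599 -0.47301629 -0.00311588]
box3 [ 0.4664779  -0.33384768  0.00473852]
jar [ 0.62068357 -0.2792912   0.06096016]
```

Run:
```python
from h import *
from scipy.optimize import least_squares
T=load("top0.npz");S=load("side0.npz")
obs=[(T,(303.6,290.2),(-55,35,101),0),(T,(335.9,286.4),(-48,-40,123),1),(T,(260.9,256.3),(0,112,167),1),
(S,(347.8,203.3),(0,112,167),1),(S,(294.1,235.5),(-48,-40,123),1),(S,(340.0,248.0),(55,35,101),0),(S,(319.8,257.0),(48,-40,123),1)]
def f(p,full=False):
    r=[]
    for c,uv,m,k in obs:
        m=np.array(m)/1000.; m=m+[0,p[3]*k,0]
        w=np.array([p[0]+np.cos(p[2])*m[0]-np.sin(p[2])*m[1],p[1]+np.sin(p[2])*m[0]+np.cos(p[2])*m[1],m[2]])
        r.append(proj(c,w)-uv)
    return np.array(r) if full else np.ravel(r)
s=least_squares(f,[0.5,0,-0.1,0.01],x_scale=[.01,.01,.01,.01]); print(s.x); print(f(s.x,True).round(2))
x0,y0,a,t=s.x
def M(m):
    m=np.array(m)/1000.
    return np.array([x0+np.cos(a)*m[0]-np.sin(a)*m[1],y0+np.sin(a)*m[0]+np.cos(a)*m[1],m[2]])
def Mi(w):
    d=np.array([w[0]-x0,w[1]-y0]); return np.array([np.cos(a)*d[0]+np.sin(a)*d[1],-np.sin(a)*d[0]+np.cos(a)*d[1],w[2]])*1000
# handle cloud from top & side depths
for c in (T,S):
    v,u=np.mgrid[230:330,230:450]
    e=c["eye"]; D=np.stack([(u-c["cx"])/c["fx"],(v-c["cy"])/c["fy"],np.ones_like(u,float)],-1)@R(c["attitude"]).T
    W=e+D*c["depth"][230:330,230:450,None]
    d=W-[x0,y0,0]; mx=(np.cos(a)*d[...,0]+np.sin(a)*d[...,1])*1000; my=(-np.sin(a)*d[...,0]+np.cos(a)*d[...,1])*1000; mz=W[...,2]*1000
    k=(abs(mx)<50)&(my<-190)&(my>-250)&(mz>35)&(mz<140)
    print(k.sum()); 
    for q in np.c_[u[k],v[k],mx[k],my[k],mz[k]].round(0)[::4]: print(q)
    # hub/wheel
    k=(abs(mx)<50)&(my<-165)&(my>-190)&(mz>35)&(mz<140); print("wheel",mx[k].min(),mx[k].max(),my[k].min(),mz[k].max())
```

```text
[ 0.51321429 -0.01240616 -0.11236324  0.00828086]
[[-0.11 -0.02]
 [ 0.01  0.69]
 [ 0.39  0.08]
 [ 0.29 -0.51]
 [ 0.09 -0.02]
 [-0.04  0.19]
 [ 0.62  0.68]]
177
[ 411.  255.   37. -191.   72.]
[ 411.  256.   34. -191.   76.]
[ 415.  256.   34. -199.   80.]
[ 419.  256.   34. -208.   80.]
[ 423.  256.   34. -216.   80.]
[ 427.  256.   36. -225.   76.]
[ 431.  256.   36. -234.   77.]
[ 412.  257.   31. -192.   81.]
[ 416.  257.   31. -201.   81.]
[ 420.  257.   32. -210.   79.]
[ 424.  257.   32. -218.   79.]
[ 428.  257.   33. -227.   79.]
[ 432.  257.   34. -236.   76.]
[ 412.  258.   29. -193.   80.]
[ 416.  258.   29. -201.   81.]
[ 420.  258.   29. -209.   83.]
[ 424.  258.   31. -219.   76.]
[ 428.  258.   30. -226.   84.]
[ 432.  258.   30. -235.   83.]
[ 411.  259.   27. -191.   78.]
[ 415.  259.   26. -199.   83.]
[ 419.  259.   28. -208.   79.]
[ 423.  259.   27. -216.   84.]
[ 427.  259.   28. -224.   82.]
[ 431.  259.   28. -232.   85.]
[ 435.  259.   30. -242.   77.]
[ 414.  260.   24. -197.   81.]
[ 418.  260.   25. -206.   80.]
[ 422.  260.   25. -214.   83.]
[ 426.  260.
[... 1087 characters left out ...]
12.   81.]
[ 268.  306.   34. -204.   75.]
[ 261.  307.   26. -219.   80.]
[ 265.  307.   33. -212.   81.]
[ 258.  308.   24. -227.   83.]
[ 262.  308.   30. -220.   81.]
[ 266.  308.   33. -210.   71.]
[ 259.  309.   27. -226.   81.]
[ 263.  309.   33. -219.   78.]
[ 257.  310.   27. -233.   85.]
[ 261.  310.   33. -225.   83.]
[ 255.  311.   24. -237.   81.]
[ 259.  311.   31. -230.   82.]
[ 254.  312.   23. -240.   78.]
[ 258.  312.   29. -232.   76.]
[ 254.  313.   26. -242.   80.]
[ 258.  313.   34. -236.   83.]
[ 255.  314.   28. -242.   77.]
[ 259.  314.   34. -234.   74.]
[ 258.  315.   34. -237.   74.]
wheel -37.45710964983568 41.61570547429569 -189.61537813506754 135.67581610343993
```

```bash
cat >> h.py <<'E'
X0,Y0,A=0.51321,-0.01241,-0.11236
Rm=Ro.from_euler('z',A).as_matrix()
def M(m): return np.array([X0,Y0,0])+Rm@(np.array(m,float)/1000)
def Mi(w): return Rm.T@(np.asarray(w)-[X0,Y0,0])*1000
def Rtool(lean,s=1):  # tool x down, leaning: body toward -y by lean (mscope); tool y = s*mscope x
    x=np.array([0,np.sin(lean),-np.cos(lean)]); y=np.array([s,0,0.]); return Rm@np.c_[x,y,np.cross(x,y)]
def plan(p0,R0,p1,R1,n):
    """n equal rows straight/slerp in world"""
    rv=Ro.from_matrix(R0.T@R1).as_rotvec(); rows=[]
    Rk=R0
    for k in range(n):
        t=Rk.T@(p1-p0)/n*1000; rows.append((t.round(1).tolist(),(rv/n).round(3).tolist())); Rk=Rk@Ro.from_rotvec(rv/n).as_matrix()
    return rows
E
python3 - <<'E'
from h import *
from rig import status
s=status.state(); R0=R(s["ee_rot"]); print(R0.round(3), "ang of tool y rel to az", np.arctan2(R0[1,1],R0[0,1])-s["q"][0])
for sg in (1,-1):
  R1=Rtool(0.38,sg); print(sg, np.arctan2(R1[1,1],R1[0,1]), Ro.from_matrix(R0.T@R1).as_rotvec())
for n,p in dict(jar=(0.6207,-.2793,.06),tip=(.4013,-.1446,0)).items(): print(n,Mi(p))
T=load("top0.npz")
for n,uv in dict(boxl=(467,250),boxl2=(465,283),drv=(430,337),drv0=(384,318)).items(): print(n,Mi(onz(T,*uv,.03 if 'b' in n else 0.01)))
print(M((26.2,-222,75.3)))
E
```

```text
[[-0.001  0.268  0.963]
 [-0.001  0.963 -0.268]
 [-1.    -0.002 -0.   ]] ang of tool y rel to az 0.11902317086510572
1 -0.11236 [1.39290637 0.31542449 0.26935926]
-1 3.0292326535897933 [-1.70694511 -0.28122746  0.32932236]
jar [ 136.73689743 -253.15487963   60.        ]
tip [ -96.38268812 -143.90420991    0.        ]
boxl [  62.84143707 -322.82555082   30.        ]
boxl2 [ -11.94162554 -318.45382111   30.        ]
drv [-133.08342138 -246.35260749   10.        ]
drv0 [ -96.54503403 -143.72237033   10.        ]
[ 0.51435332 -0.23594777  0.0753    ]
```

Run:
```python
from h import *
from rig import status
s=status.state(); R0=R(s["ee_rot"]); p0=s["ee_pos"]
Rz=lambda a:Ro.from_euler('z',a).as_matrix()
Rv=Rtool(0,1)
p1=np.array([.14,.37,.32]); pb=np.array([.37,.13,.32])
for r in plan(p0,R0,p1,R0,8): print(r)
Rb=R0@Ro.from_rotvec([.7,0,0]).as_matrix()
print()
for r in plan(p1,R0,pb,Rb,10): print(r)
```

```text
([-11.2, -28.8, 4.4], [0.0, 0.0, 0.0])
([-11.2, -28.8, 4.4], [0.0, 0.0, 0.0])
([-11.2, -28.8, 4.4], [0.0, 0.0, 0.0])
([-11.2, -28.8, 4.4], [0.0, 0.0, 0.0])
([-11.2, -28.8, 4.4], [0.0, 0.0, 0.0])
([-11.2, -28.8, 4.4], [0.0, 0.0, 0.0])
([-11.2, -28.8, 4.4], [0.0, 0.0, 0.0])
([-11.2, -28.8, 4.4], [0.0, 0.0, 0.0])

([0.0, -16.9, 28.6], [0.07, 0.0, 0.0])
([0.0, -14.9, 29.7], [0.07, 0.0, 0.0])
([0.0, -12.8, 30.7], [0.07, 0.0, 0.0])
([0.0, -10.6, 31.5], [0.07, 0.0, 0.0])
([0.0, -8.4, 32.2], [0.07, 0.0, 0.0])
([0.0, -6.1, 32.7], [0.07, 0.0, 0.0])
([0.0, -3.8, 33.0], [0.07, 0.0, 0.0])
([0.0, -1.5, 33.2], [0.07, 0.0, 0.0])
([0.0, 0.8, 33.2], [0.07, 0.0, 0.0])
([0.0, 3.2, 33.1], [0.07, 0.0, 0.0])
```

{"fn": "arm_command", "kwargs": {
  "steps": [
    {"translation":[-11,-29,4],"rotation":[0,0,0],"gripper":-0.1},
    {"translation":[-11,-29,4],"rotation":[0,0,0],"gripper":-0.1},
    {"translation":[-11,-29,4],"rotation":[0,0,0],"gripper":-0.1},
    {"translation":[-11,-29,4],"rotation":[0,0,0],"gripper":-0.1},
    {"translation":[-11,-29,4],"rotation":[0,0,0],"gripper":-0.1}
  ]
}}

```text
t: 0.65
ee_pos: [0.1478, 0.4557, 0.2862]
ee_rot: [-1.677, 1.57, -1.949]
contact_force: [0.5, -0.2, 1.6]
opening: 0.0382
```

{"fn": "arm_command", "kwargs": {
  "steps": [
    {"translation":[-11,-29,4],"rotation":[0,0,0],"gripper":-0.1},
    {"translation":[-11,-29,4],"rotation":[0,0,0],"gripper":-0.1},
    {"translation":[-11,-29,4],"rotation":[0,0,0],"gripper":-0.1},
    {"translation":[0,-17,28],"rotation":[0.07,0,0],"gripper":-0.1},
    {"translation":[0,-15,30],"rotation":[0.07,0,0],"gripper":-0.1}
  ]
}}

```text
t: 1.15
ee_pos: [0.1819, 0.321, 0.3198]
ee_rot: [1.234, 1.569, 0.822]
contact_force: [1.2, 0.3, 0.7]
opening: 0.0383
```

{"fn": "arm_command", "kwargs": {
  "steps": [
    {"translation":[0,-13,31],"rotation":[0.07,0,0],"gripper":-0.1},
    {"translation":[0,-11,31],"rotation":[0.07,0,0],"gripper":-0.1},
    {"translation":[0,-8,32],"rotation":[0.07,0,0],"gripper":-0.1},
    {"translation":[0,-6,33],"rotation":[0.07,0,0],"gripper":-0.1},
    {"translation":[0,-4,33],"rotation":[0.07,0,0],"gripper":-0.1}
  ]
}}

```text
t: 1.65
ee_pos: [0.2974, 0.2004, 0.3191]
ee_rot: [1.311, 1.57, 0.547]
contact_force: [0.1, 0.0, -0.4]
opening: 0.0384
```

{"fn": "arm_command", "kwargs": {
  "steps": [
    {"translation":[0,-2,33],"rotation":[0.07,0,0],"gripper":-0.1},
    {"translation":[0,1,33],"rotation":[0.07,0,0],"gripper":-0.1},
    {"translation":[0,3,33],"rotation":[0.07,0,0],"gripper":-0.1},
    {"translation":[0,0,0],"rotation":[0,0,0],"gripper":-0.1},
    {"translation":[0,0,0],"rotation":[0,0,0],"gripper":-0.1}
  ]
}}

```text
t: 2.15
ee_pos: [0.365, 0.1294, 0.3189]
ee_rot: [-2.334, 1.569, 2.977]
contact_force: [-0.2, -0.7, 0.1]
opening: 0.0385
```

Run:
```python
from h import *
from rig import status
s=status.state(); R0=R(s["ee_rot"]); p0=s["ee_pos"]; print(s["t"],p0,s["q"],s["opening"],s["contact_force"])
R1=Rtool(.38); p2=np.array([.38,-.17,.32])
for r in plan(p0,R0,p2,R1,10): print(r)
```

```text
2.15 [0.36498675 0.12937826 0.31888602] [ 1.47546084e-01 -5.89164263e-01  1.99480304e+00  4.18504586e-04
  1.73723213e+00 -4.50401278e-01] 0.038520962081440485 [-0.2144006  -0.68865708  0.14422714]
([-0.1, -15.6, 25.6], [0.07, 0.036, 0.014])
([-1.3, -13.8, 26.6], [0.07, 0.036, 0.014])
([-2.4, -11.9, 27.4], [0.07, 0.036, 0.014])
([-3.6, -9.9, 28.1], [0.07, 0.036, 0.014])
([-4.7, -7.8, 28.5], [0.07, 0.036, 0.014])
([-5.9, -5.7, 28.8], [0.07, 0.036, 0.014])
([-7.0, -3.6, 28.9], [0.07, 0.036, 0.014])
([-8.1, -1.5, 28.8], [0.07, 0.036, 0.014])
([-9.1, 0.6, 28.5], [0.07, 0.036, 0.014])
([-10.1, 2.8, 28.1], [0.07, 0.036, 0.014])
```

{"fn": "arm_command", "kwargs": {
  "steps": [
    {"translation":[0,-16,26],"rotation":[0.07,0.036,0.014],"gripper":-0.1},
    {"translation":[-1,-14,27],"rotation":[0.07,0.036,0.014],"gripper":-0.1},
    {"translation":[-2,-12,27],"rotation":[0.07,0.036,0.014],"gripper":-0.1},
    {"translation":[-4,-10,28],"rotation":[0.07,0.036,0.014],"gripper":-0.1},
    {"translation":[-5,-8,29],"rotation":[0.07,0.036,0.014],"gripper":-0.1}
  ]
}}

```text
t: 2.65
ee_pos: [0.3718, -0.0211, 0.3201]
ee_rot: [2.94, 1.377, 1.617]
contact_force: [1.2, -0.5, 0.1]
opening: 0.0386
```

{"fn": "arm_command", "kwargs": {
  "steps": [
    {"translation":[-6,-6,29],"rotation":[0.07,0.036,0.014],"gripper":-0.1},
    {"translation":[-7,-4,29],"rotation":[0.07,0.036,0.014],"gripper":-0.1},
    {"translation":[-8,-2,29],"rotation":[0.07,0.036,0.014],"gripper":-0.1},
    {"translation":[-9,1,28],"rotation":[0.07,0.036,0.014],"gripper":-0.1},
    {"translation":[-10,3,28],"rotation":[0.07,0.036,0.014],"gripper":-0.1}
  ]
}}

```text
t: 3.15
ee_pos: [0.3796, -0.1707, 0.3208]
ee_rot: [3.124, 1.191, 1.443]
contact_force: [0.7, 0.4, 0.5]
opening: 0.0382
```

Run:
```python
from h import *
from rig import status
s=status.state(); R0=R(s["ee_rot"]); p0=s["ee_pos"]; print(s["t"],p0,s["q"],s["opening"],s["contact_force"])
R1=Rtool(.38); g=M((26.2,-222,75.3)); pg=g+R1@[.0187,0,0]; print("tcp at grasp",pg)
ph=pg-R1@[.09,0,0]
for r in plan(p0,R0,ph,R1,8): print(r)
```

```text
3.15 [ 0.37958737 -0.17073839  0.32076537] [-0.804154   -0.39498542  1.89317059  0.30757065  1.87425434 -0.63589132] 0.03816433025291989 [0.69543464 0.40159548 0.48471833]
tcp at grasp [ 0.51513104 -0.22905529  0.05793397]
([17.4, 17.5, 17.2], [0.0, 0.0, -0.001])
([17.4, 17.5, 17.2], [0.0, 0.0, -0.001])
([17.4, 17.5, 17.2], [0.0, 0.0, -0.001])
([17.3, 17.6, 17.2], [0.0, 0.0, -0.001])
([17.3, 17.6, 17.2], [0.0, 0.0, -0.001])
([17.3, 17.6, 17.2], [0.0, 0.0, -0.001])
([17.3, 17.6, 17.2], [0.0, 0.0, -0.001])
([17.3, 17.6, 17.2], [0.0, 0.0, -0.001])
```

{"fn": "arm_command", "kwargs": {
  "steps": [
    {"translation":[17,18,17],"rotation":[0,0,0],"gripper":-0.1},
    {"translation":[17,18,17],"rotation":[0,0,0],"gripper":-0.1},
    {"translation":[17,18,17],"rotation":[0,0,0],"gripper":-0.1},
    {"translation":[17,18,17],"rotation":[0,0,0],"gripper":-0.1},
    {"translation":[17,18,17],"rotation":[0,0,0],"gripper":-0.1}
  ]
}}

```text
t: 3.65
ee_pos: [0.4654, -0.227, 0.2099]
ee_rot: [3.124, 1.192, 1.447]
contact_force: [-0.2, 0.5, 0.1]
opening: 0.0384
```

{"fn": "arm_command", "kwargs": {
  "steps": [
    {"translation":[17,17,17],"rotation":[0,0,0],"gripper":-0.1},
    {"translation":[17,17,17],"rotation":[0,0,0],"gripper":-0.1},
    {"translation":[17,17,17],"rotation":[0,0,0],"gripper":-0.1},
    {"translation":[0,0,0],"rotation":[0,0,0],"gripper":-0.1},
    {"translation":[0,0,0],"rotation":[0,0,0],"gripper":-0.1}
  ]
}}

```text
t: 4.15
ee_pos: [0.5123, -0.2607, 0.1446]
ee_rot: [3.129, 1.191, 1.45]
contact_force: [0.1, -0.2, 1.0]
opening: 0.0384
```

Run:
```python
from h import *
from rig import status,cams
s=status.state(); R0=R(s["ee_rot"]); p0=s["ee_pos"]; print(s["t"],p0,s["q"],s["opening"],s["contact_force"])
R1=Rtool(.38); g=M((26.2,-222,75.3)); pg=g+R1@[.0187,0,0]
print("d tool",(R0.T@(pg-p0)*1000).round(1), Ro.from_matrix(R0.T@R1).as_rotvec().round(3))
for n in ("side","wrist"):
  c=cams.camera(n); im=c["image"][:,:,::-1]
  if n=="side": im=cv2.resize(im[200:380,200:440],None,fx=3.3,fy=3.3)
  cv2.imwrite(f"pics/{n}1.png",im)
```

```text
4.15 [ 0.51233195 -0.26065553  0.14458357] [-0.74904008  0.12283712  1.72167073  0.30468446  1.52943154 -0.6899151 ] 0.038387265470971585 [ 0.11478533 -0.19919828  0.99128213]
d tool [92.2 -1.1  2.6] [ 0.005  0.    -0.003]
```

View pics/side1.png

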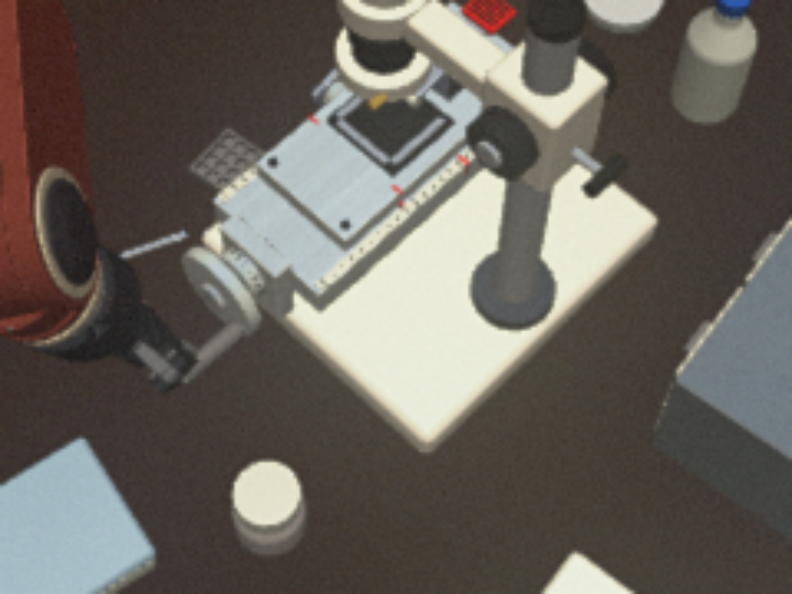

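View pics/wrist1.png

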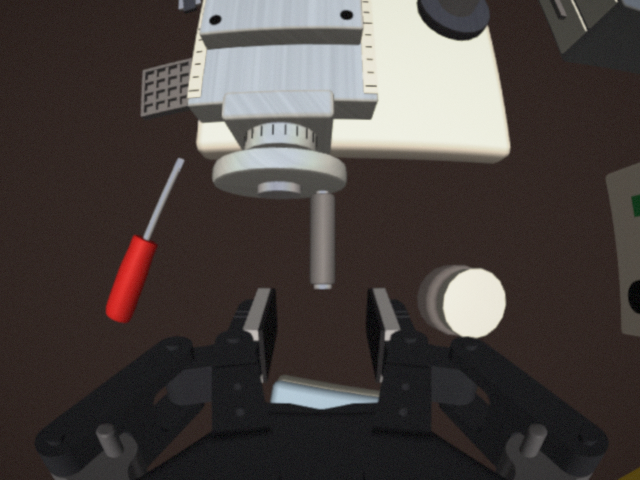

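The wrist view shows the handle at (322,240), centred between the pads (268 and 375), with the jar and driver clear. I'll advance 92 mm along the fingers.

{"fn": "arm_command", "kwargs": {
  "steps": [
    {"translation":[12,0,0.5],"rotation":[0,0,0],"gripper":-0.1},
    {"translation":[12,0,0.5],"rotation":[0,0,0],"gripper":-0.1},
    {"translation":[12,-0.5,0.5],"rotation":[0,0,0],"gripper":-0.1},
    {"translation":[12,0,0.5],"rotation":[0,0,0],"gripper":-0.1},
    {"translation":[12,-0.5,0.5],"rotation":[0,0,0],"gripper":-0.1}
  ]
}}

```text
t: 4.75
ee_pos: [0.5134, -0.2417, 0.0867]
ee_rot: [3.127, 1.192, 1.447]
contact_force: [-0.0, -0.3, 0.0]
opening: 0.0385
```

{"fn": "arm_command", "kwargs": {
  "steps": [
    {"translation":[12,0,0],"rotation":[0,0,0],"gripper":-0.1},
    {"translation":[10,0,0],"rotation":[0,0,0],"gripper":-0.1},
    {"translation":[10,0,0],"rotation":[0,0,0],"gripper":-0.1},
    {"translation":[0,0,0],"rotation":[0,0,0],"gripper":-0.1},
    {"translation":[0,0,0],"rotation":[0,0,0],"gripper":-0.1}
  ]
}}

```text
t: 5.25
ee_pos: [0.5153, -0.2307, 0.0583]
ee_rot: [3.125, 1.192, 1.445]
contact_force: [-0.5, -0.2, 0.3]
opening: 0.0385
```

Run:
```python
from h import *
from rig import status,cams
s=status.state(); R0=R(s["ee_rot"]); p0=s["ee_pos"]; print(s["t"],p0,s["opening"],s["contact_force"])
R1=Rtool(.38); g=M((26.2,-222,75.3)); pg=g+R1@[.0187,0,0]
print("d tool",(R0.T@(pg-p0)*1000).round(1))
c=cams.camera("wrist"); cv2.imwrite("pics/wrist2.png",c["image"][:,:,::-1])
```

```text
5.25 [ 0.51533902 -0.23066219  0.05825931] 0.03850018157493776 [-0.49259581 -0.17061527  0.28413931]
d tool [ 0.9 -0.4 -1.3]
```

View pics/wrist2.png

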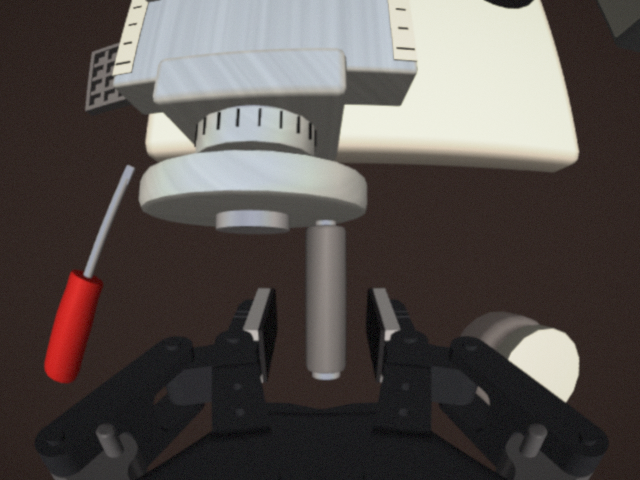

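The handle runs (326,225)–(326,375), between the pads at 268 and 375. I'll close the gripper.

{"fn": "arm_command", "kwargs": {
  "steps": [
    {"translation":[0,0,0],"rotation":[0,0,0],"gripper":-1},
    {"translation":[0,0,0],"rotation":[0,0,0],"gripper":-1},
    {"translation":[0,0,0],"rotation":[0,0,0],"gripper":-1},
    {"translation":[0,0,0],"rotation":[0,0,0],"gripper":-1},
    {"translation":[0,0,0],"rotation":[0,0,0],"gripper":-1}
  ]
}}

```text
t: 5.8
ee_pos: [0.5163, -0.2315, 0.059]
ee_rot: [3.118, 1.194, 1.437]
contact_force: [4.2, -1.8, 0.1]
opening: 0.0141
```

```bash
cat > arc.py <<'E'
from h import *
from rig import status
import sys
# current angle from measured TCP -> grasp point in microscope frame
s=status.state(); R0=R(s["ee_rot"]); g=Mi(s["ee_pos"]+R0@[-.0187,0,0])
th=np.arctan2(g[0],g[2]-90)%(2*np.pi); print("t",s["t"],"grip",g.round(1),"th",th,"r",np.hypot(g[0],g[2]-90),"F",s["contact_force"].round(1),"open",s["opening"])
E
python3 arc.py
```

```text
t 5.8 grip [  27.5 -224.2   76.4] th 2.0298953410612244 r 30.658115399344368 F [ 4.2 -1.8  0.1] open 0.014064418355783174
```

Run:
```python
from h import *
from rig import status
R0=R(status.state()["ee_rot"]); print(Ro.from_matrix(Rtool(.38).T@R0).as_rotvec().round(3))
tot=np.zeros(3); prev=np.zeros(3)
for k in range(30):
    b=np.radians(120+12*(k+1)); a=np.radians(120)
    w=np.array([30*(np.sin(b)-np.sin(a)),0,30*(np.cos(b)-np.cos(a))])
    t=(Rtool(.38).T@Rm@w); d=(t-prev).round(1); prev=prev+d
    if k%5==0: print("from",120+12*k)
    print(d.tolist())
print(prev)
```

```text
[-0.004 -0.003  0.008]
from 120
[4.7, -3.7, 1.9]
[3.9, -4.6, 1.5]
[2.9, -5.5, 1.2]
[1.8, -5.9, 0.7]
[0.6, -6.3, 0.3]
from 180
[-0.6, -6.2, -0.3]
[-1.8, -6.0, -0.7]
[-2.9, -5.4, -1.2]
[-3.9, -4.7, -1.5]
[-4.7, -3.7, -1.9]
from 240
[-5.3, -2.5, -2.1]
[-5.7, -1.3, -2.3]
[-5.8, -0.0, -2.3]
[-5.7, 1.3, -2.3]
[-5.4, 2.5, -2.1]
from 300
[-4.7, 3.7, -1.9]
[-3.9, 4.7, -1.6]
[-2.9, 5.4, -1.1]
[-1.8, 6.0, -0.7]
[-0.6, 6.2, -0.3]
from 360
[0.6, 6.3, 0.3]
[1.8, 5.9, 0.7]
[2.9, 5.5, 1.1]
[3.9, 4.6, 1.6]
[4.7, 3.7, 1.9]
from 420
[5.4, 2.6, 2.1]
[5.7, 1.3, 2.3]
[5.8, -0.0, 2.3]
[5.7, -1.3, 2.3]
[5.3, -2.6, 2.1]
[ 0.00000000e+00 -2.22044605e-15 -4.44089210e-16]
```

First 60° arc, then check.

{"fn": "arm_command", "kwargs": {
  "steps": [
    {"translation":[4.7,-3.7,1.9],"rotation":[0,0,0],"gripper":-1},
    {"translation":[3.9,-4.6,1.5],"rotation":[0,0,0],"gripper":-1},
    {"translation":[2.9,-5.5,1.2],"rotation":[0,0,0],"gripper":-1},
    {"translation":[1.8,-5.9,0.7],"rotation":[0,0,0],"gripper":-1},
    {"translation":[0.6,-6.3,0.3],"rotation":[0,0,0],"gripper":-1}
  ]
}}

```text
t: 6.3
ee_pos: [0.4901, -0.2286, 0.0447]
ee_rot: [3.119, 1.193, 1.438]
contact_force: [4.3, -1.3, 9.2]
opening: 0.014
```

```bash
python3 arc.py
```

```text
t 6.3 grip [   1.1 -224.3   62.1] th 3.1012907420248026 r 27.943092188365103 F [ 4.3 -1.3  9.2] open 0.014046734484836156
```

{"fn": "arm_command", "kwargs": {
  "steps": [
    {"translation":[-0.6,-6.2,-0.3],"rotation":[0,0,0],"gripper":-1},
    {"translation":[-1.8,-6.0,-0.7],"rotation":[0,0,0],"gripper":-1},
    {"translation":[-2.9,-5.4,-1.2],"rotation":[0,0,0],"gripper":-1},
    {"translation":[-3.9,-4.7,-1.5],"rotation":[0,0,0],"gripper":-1},
    {"translation":[-4.7,-3.7,-1.9],"rotation":[0,0,0],"gripper":-1}
  ]
}}

```text
t: 6.8
ee_pos: [0.4654, -0.2259, 0.0595]
ee_rot: [3.109, 1.194, 1.427]
contact_force: [9.3, -2.8, 2.3]
opening: 0.0138
```

{"fn": "arm_command", "kwargs": {
  "steps": [
    {"translation":[-5.3,-2.5,-2.1],"rotation":[0,0,0],"gripper":-1},
    {"translation":[-5.7,-1.3,-2.3],"rotation":[0,0,0],"gripper":-1},
    {"translation":[-5.8,0,-2.3],"rotation":[0,0,0],"gripper":-1},
    {"translation":[-5.7,1.3,-2.3],"rotation":[0,0,0],"gripper":-1},
    {"translation":[-5.4,2.5,-2.1],"rotation":[0,0,0],"gripper":-1}
  ]
}}

```text
t: 7.3
ee_pos: [0.4636, -0.2257, 0.0872]
ee_rot: [3.12, 1.195, 1.439]
contact_force: [6.5, -5.4, -7.3]
opening: 0.0138
```

```bash
python3 arc.py
```

```text
t 7.3 grip [ -25.5 -224.3  104.6] th 5.232696770553099 r 29.443724183768353 F [ 6.5 -5.4 -7.3] open 0.013830805412921993
```

Forces stay under 12 N, so I'll continue.

{"fn": "arm_command", "kwargs": {
  "steps": [
    {"translation":[-4.7,3.7,-1.9],"rotation":[0,0,0],"gripper":-1},
    {"translation":[-3.9,4.7,-1.6],"rotation":[0,0,0],"gripper":-1},
    {"translation":[-2.9,5.4,-1.1],"rotation":[0,0,0],"gripper":-1},
    {"translation":[-1.8,6.0,-0.7],"rotation":[0,0,0],"gripper":-1},
    {"translation":[-0.6,6.2,-0.3],"rotation":[0,0,0],"gripper":-1}
  ]
}}

```text
t: 7.8
ee_pos: [0.4872, -0.2283, 0.1043]
ee_rot: [3.138, 1.193, 1.458]
contact_force: [-5.6, -3.7, 11.0]
opening: 0.0138
```

{"fn": "arm_command", "kwargs": {
  "steps": [
    {"translation":[0.6,6.3,0.3],"rotation":[0,0,0],"gripper":-1},
    {"translation":[1.8,5.9,0.7],"rotation":[0,0,0],"gripper":-1},
    {"translation":[2.9,5.5,1.1],"rotation":[0,0,0],"gripper":-1},
    {"translation":[3.9,4.6,1.6],"rotation":[0,0,0],"gripper":-1},
    {"translation":[4.7,3.7,1.9],"rotation":[0,0,0],"gripper":-1}
  ]
}}

```text
t: 8.3
ee_pos: [0.5166, -0.2315, 0.0904]
ee_rot: [3.114, 1.193, 1.433]
contact_force: [4.4, -1.9, 6.5]
opening: 0.014
```

{"fn": "arm_command", "kwargs": {
  "steps": [
    {"translation":[5.4,2.6,2.1],"rotation":[0,0,0],"gripper":-1},
    {"translation":[5.7,1.3,2.3],"rotation":[0,0,0],"gripper":-1},
    {"translation":[5.8,0,2.3],"rotation":[0,0,0],"gripper":-1},
    {"translation":[5.7,-1.3,2.3],"rotation":[0,0,0],"gripper":-1},
    {"translation":[5.3,-2.6,2.1],"rotation":[0,0,0],"gripper":-1}
  ]
}}

```text
t: 8.8
ee_pos: [0.5161, -0.2314, 0.0586]
ee_rot: [3.117, 1.194, 1.436]
contact_force: [3.2, -2.7, 1.3]
opening: 0.0139
```

```bash
python3 arc.py
```

```text
t 8.8 grip [  27.3 -224.2   76. ] th 2.0447084964669244 r 30.655487784727146 F [ 3.2 -2.7  1.3] open 0.013910554215559848
```

One full turn is done and the forces are fine. I'll start the second turn.

{"fn": "arm_command", "kwargs": {
  "steps": [
    {"translation":[4.7,-3.7,1.9],"rotation":[0,0,0],"gripper":-1},
    {"translation":[3.9,-4.6,1.5],"rotation":[0,0,0],"gripper":-1},
    {"translation":[2.9,-5.5,1.2],"rotation":[0,0,0],"gripper":-1},
    {"translation":[1.8,-5.9,0.7],"rotation":[0,0,0],"gripper":-1},
    {"translation":[0.6,-6.3,0.3],"rotation":[0,0,0],"gripper":-1}
  ]
}}

```text
t: 9.3
ee_pos: [0.4901, -0.2286, 0.0447]
ee_rot: [3.118, 1.193, 1.438]
contact_force: [2.8, -3.5, 9.8]
opening: 0.0142
```

{"fn": "arm_command", "kwargs": {
  "steps": [
    {"translation":[-0.6,-6.2,-0.3],"rotation":[0,0,0],"gripper":-1},
    {"translation":[-1.8,-6.0,-0.7],"rotation":[0,0,0],"gripper":-1},
    {"translation":[-2.9,-5.4,-1.2],"rotation":[0,0,0],"gripper":-1},
    {"translation":[-3.9,-4.7,-1.5],"rotation":[0,0,0],"gripper":-1},
    {"translation":[-4.7,-3.7,-1.9],"rotation":[0,0,0],"gripper":-1}
  ]
}}

```text
t: 9.8
ee_pos: [0.4654, -0.2259, 0.0594]
ee_rot: [3.108, 1.194, 1.427]
contact_force: [10.7, -3.8, 1.6]
opening: 0.0143
```

{"fn": "arm_command", "kwargs": {
  "steps": [
    {"translation":[-5.3,-2.5,-2.1],"rotation":[0,0,0],"gripper":-1},
    {"translation":[-5.7,-1.3,-2.3],"rotation":[0,0,0],"gripper":-1},
    {"translation":[-5.8,0,-2.3],"rotation":[0,0,0],"gripper":-1},
    {"translation":[-5.7,1.3,-2.3],"rotation":[0,0,0],"gripper":-1},
    {"translation":[-5.4,2.5,-2.1],"rotation":[0,0,0],"gripper":-1}
  ]
}}

```text
t: 10.3
ee_pos: [0.4636, -0.2257, 0.0872]
ee_rot: [3.12, 1.195, 1.438]
contact_force: [6.9, -5.5, -7.6]
opening: 0.0141
```

{"fn": "arm_command", "kwargs": {
  "steps": [
    {"translation":[-4.7,3.7,-1.9],"rotation":[0,0,0],"gripper":-1},
    {"translation":[-3.9,4.7,-1.6],"rotation":[0,0,0],"gripper":-1},
    {"translation":[-2.9,5.4,-1.1],"rotation":[0,0,0],"gripper":-1},
    {"translation":[-1.8,6.0,-0.7],"rotation":[0,0,0],"gripper":-1},
    {"translation":[-0.6,6.2,-0.3],"rotation":[0,0,0],"gripper":-1}
  ]
}}

```text
t: 10.8
ee_pos: [0.4872, -0.2283, 0.1043]
ee_rot: [3.138, 1.193, 1.458]
contact_force: [-5.7, -4.2, 11.3]
opening: 0.014
```

{"fn": "arm_command", "kwargs": {
  "steps": [
    {"translation":[0.6,6.3,0.3],"rotation":[0,0,0],"gripper":-1},
    {"translation":[1.8,5.9,0.7],"rotation":[0,0,0],"gripper":-1},
    {"translation":[2.9,5.5,1.1],"rotation":[0,0,0],"gripper":-1},
    {"translation":[3.9,4.6,1.6],"rotation":[0,0,0],"gripper":-1},
    {"translation":[4.7,3.7,1.9],"rotation":[0,0,0],"gripper":-1}
  ]
}}

```text
t: 11.3
ee_pos: [0.5167, -0.2315, 0.0904]
ee_rot: [3.113, 1.193, 1.433]
contact_force: [4.4, -3.0, 6.6]
opening: 0.0138
```

{"fn": "arm_command", "kwargs": {
  "steps": [
    {"translation":[5.4,2.6,2.1],"rotation":[0,0,0],"gripper":-1},
    {"translation":[5.7,1.3,2.3],"rotation":[0,0,0],"gripper":-1},
    {"translation":[5.8,0,2.3],"rotation":[0,0,0],"gripper":-1},
    {"translation":[5.7,-1.3,2.3],"rotation":[0,0,0],"gripper":-1},
    {"translation":[5.3,-2.6,2.1],"rotation":[0,0,0],"gripper":-1}
  ]
}}

```text
t: 11.8
ee_pos: [0.5161, -0.2314, 0.0586]
ee_rot: [3.117, 1.194, 1.436]
contact_force: [3.1, -3.2, 1.2]
opening: 0.0141
```

```bash
python3 arc.py
python3 - <<'E'
from h import *
from rig import cams
c=cams.camera("side"); cv2.imwrite("pics/side3.png",cv2.resize(c["image"][180:340,230:420,::-1],None,fx=3.7,fy=3.7,interpolation=cv2.INTER_CUBIC))
E
```

```text
t 11.8 grip [  27.2 -224.2   75.9] th 2.047286780731021 r 30.65142551768782 F [ 3.1 -3.2  1.2] open 0.014148087491380041
```

View pics/side3.png

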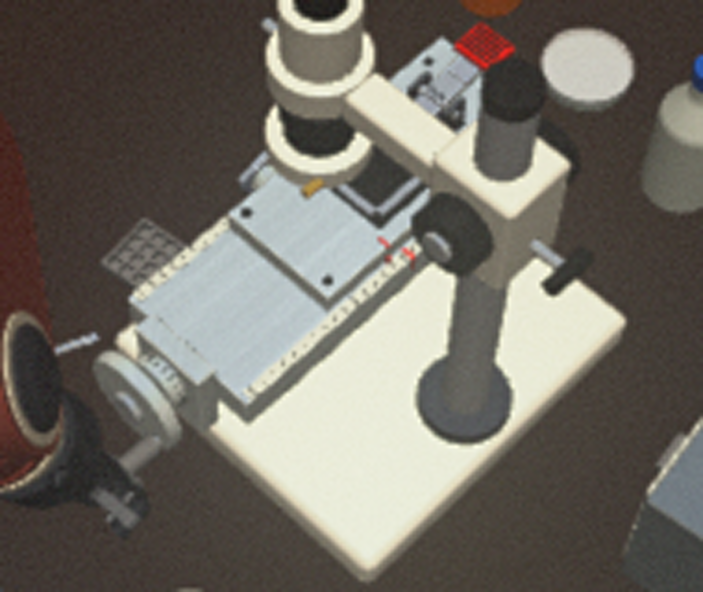

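The table has moved about 50 mm: the far pointer at (385,250) nears the far red line at (409,255). There are 240° still to go.

{"fn": "arm_command", "kwargs": {
  "steps": [
    {"translation":[4.7,-3.7,1.9],"rotation":[0,0,0],"gripper":-1},
    {"translation":[3.9,-4.6,1.5],"rotation":[0,0,0],"gripper":-1},
    {"translation":[2.9,-5.5,1.2],"rotation":[0,0,0],"gripper":-1},
    {"translation":[1.8,-5.9,0.7],"rotation":[0,0,0],"gripper":-1},
    {"translation":[0.6,-6.3,0.3],"rotation":[0,0,0],"gripper":-1}
  ]
}}

```text
t: 12.35
ee_pos: [0.4901, -0.2285, 0.0447]
ee_rot: [3.118, 1.193, 1.437]
contact_force: [3.3, -3.6, 9.2]
opening: 0.0142
```

{"fn": "arm_command", "kwargs": {
  "steps": [
    {"translation":[-0.6,-6.2,-0.3],"rotation":[0,0,0],"gripper":-1},
    {"translation":[-1.8,-6.0,-0.7],"rotation":[0,0,0],"gripper":-1},
    {"translation":[-2.9,-5.4,-1.2],"rotation":[0,0,0],"gripper":-1},
    {"translation":[-3.9,-4.7,-1.5],"rotation":[0,0,0],"gripper":-1},
    {"translation":[-4.7,-3.7,-1.9],"rotation":[0,0,0],"gripper":-1}
  ]
}}

```text
t: 12.85
ee_pos: [0.4655, -0.2259, 0.0594]
ee_rot: [3.108, 1.194, 1.426]
contact_force: [10.3, -3.8, 2.0]
opening: 0.0142
```

{"fn": "arm_command", "kwargs": {
  "steps": [
    {"translation":[-5.3,-2.5,-2.1],"rotation":[0,0,0],"gripper":-1},
    {"translation":[-5.7,-1.3,-2.3],"rotation":[0,0,0],"gripper":-1},
    {"translation":[-5.8,0,-2.3],"rotation":[0,0,0],"gripper":-1},
    {"translation":[-5.7,1.3,-2.3],"rotation":[0,0,0],"gripper":-1},
    {"translation":[-5.4,2.5,-2.1],"rotation":[0,0,0],"gripper":-1}
  ]
}}

```text
t: 13.35
ee_pos: [0.4635, -0.2256, 0.0871]
ee_rot: [3.12, 1.195, 1.438]
contact_force: [6.8, -6.0, -7.5]
opening: 0.0142
```

{"fn": "arm_command", "kwargs": {
  "steps": [
    {"translation":[-4.7,3.7,-1.9],"rotation":[0,0,0],"gripper":-1},
    {"translation":[-3.9,4.7,-1.6],"rotation":[0,0,0],"gripper":-1},
    {"translation":[-2.9,5.4,-1.1],"rotation":[0,0,0],"gripper":-1},
    {"translation":[-1.8,6.0,-0.7],"rotation":[0,0,0],"gripper":-1},
    {"translation":[-0.6,6.2,-0.3],"rotation":[0,0,0],"gripper":-1}
  ]
}}

```text
t: 13.85
ee_pos: [0.4871, -0.2282, 0.1043]
ee_rot: [3.138, 1.193, 1.458]
contact_force: [-5.6, -4.8, 11.9]
opening: 0.0141
```

{"fn": "arm_command", "kwargs": {
  "steps": [
    {"translation":[0,0,0],"rotation":[0,0,0],"gripper":-1},
    {"translation":[0,0,0],"rotation":[0,0,0],"gripper":-1},
    {"translation":[0,0,0],"rotation":[0,0,0],"gripper":-1},
    {"translation":[0,0,0],"rotation":[0,0,0],"gripper":-1},
    {"translation":[0,0,0],"rotation":[0,0,0],"gripper":-1}
  ]
}}

```text
t: 14.35
ee_pos: [0.4885, -0.2284, 0.1046]
ee_rot: [3.127, 1.193, 1.446]
contact_force: [-2.0, -4.5, 9.9]
opening: 0.0139
```

```bash
python3 arc.py
python3 - <<'E'
from h import *
from rig import cams
for n,(a,b,d,e) in dict(side=(190,290,280,400),top=(240,315,250,380)).items():
    c=cams.camera(n); np.savez(f"{n}4.npz",**c)
    cv2.imwrite(f"pics/{n}4.png",cv2.resize(c["image"][a:b,d:e,::-1],None,fx=6,fy=6,interpolation=cv2.INTER_CUBIC))
    im=c["image"].astype(int)
    m=((im[...,0]-np.maximum(im[...,1],im[...,2]))>40).astype(np.uint8)
    k,l,st,ce=cv2.connectedComponentsWithStats(m)
    for i in range(1,k):
        if 230<ce[i][0]<420 and 190<ce[i][1]<330:
            v,u=np.nonzero(l==i); ww=(im[...,0]-im[...,1])[l==i]; print(n,st[i],(u*ww).sum()/ww.sum(),(v*ww).sum()/ww.sum())
    for tr in (73,74,75,76,77): print(tr, "ptrfar",proj(c,M((48,-40+tr,123))),"ptrfront",proj(c,M((-48,-40+tr,123))),"pad",proj(c,M((0,112+tr,167))))
    print("lines",proj(c,M((-55,35,101))),proj(c,M((55,35,101))))
E
```

```text
t 14.35 grip [  -0.4 -224.3  121.9] th 6.271152739304546 r 31.94962115337652 F [-2.  -4.5  9.9] open 0.013868109185624842
side [336 240   4   3   6] 337.5589622641509 241.1061320754717
side [231 242   1   1   1] 231.0 242.0
side [338 246   4   5  10] 339.92269326683294 247.9077306733167
73 ptrfar [337.86880676 242.52463486] ptrfront [311.64489699 221.17230517] pad [364.46743355 189.14557247]
74 ptrfar [338.13308509 242.29510298] ptrfront [311.90944448 220.95560412] pad [364.71568311 188.93890214]
75 ptrfar [338.39720241 242.06571093] ptrfront [312.17383537 220.73903134] pad [364.9637861  188.73235382]
76 ptrfar [338.66115889 241.83645859] ptrfront [312.43806981 220.52258673] pad [365.21174267 188.52592741]
77 ptrfar [338.92495465 241.60734583] ptrfront [312.70214793 220.30627016] pad [365.45955293 188.31962279]
lines [310.33824197 223.94792423] [339.95832383 248.19232304]
top [303 282   2  11  21] 303.6153395784543 287.28629976580794
73 ptrfar [306.97494231 239.71506372] ptrfront [304.33707753 285.48838788] pad [228.85714369 254.74490301]
74 ptrfar [306.49506181 239.69094225] ptrfront [303.84940312 285.46355159] pad [228.3562309  254.71958717]
75 ptrfar [306.01518796 239.66682112] ptrfront [303.36173558 285.43871566] pad [227.85532536 254.6942717 ]
76 ptrfar [305.53532075 239.64270033] ptrfront [302.87407489 285.41388008] pad [227.35442707 254.6689566 ]
77 ptrfar [305.05546019 239.61857986] ptrfront [302.38642107 285.38904485] pad [226.85353602 254.64364186]
lines [303.49001097 290.1820561 ] [306.47077062 238.63885835]
```

View pics/side4.png

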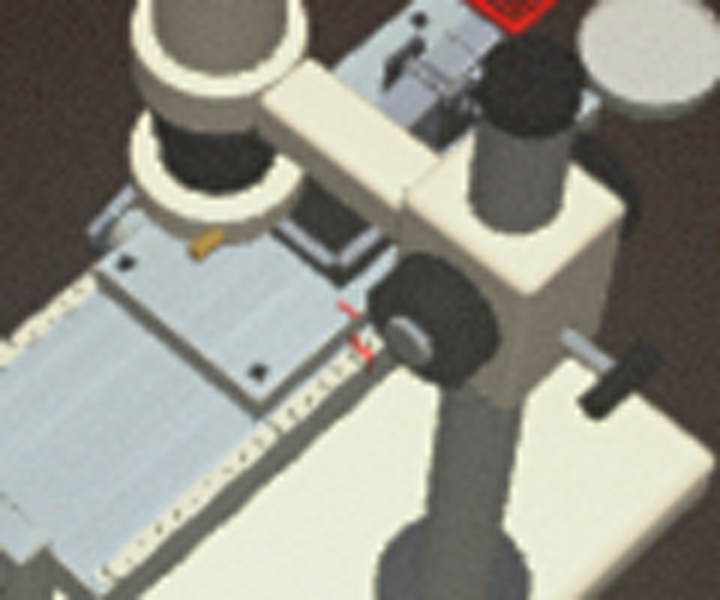

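View pics/top4.png

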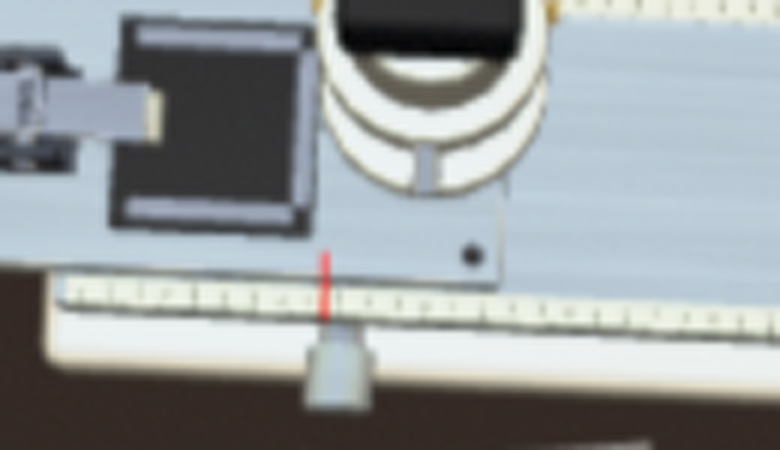

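Pointer and line coincide in the top view at (324,255–320). I'll release the handle and back off along the fingers.

{"fn": "arm_command", "kwargs": {
  "steps": [
    {"translation":[0,0,0],"rotation":[0,0,0],"gripper":-0.2},
    {"translation":[0,0,0],"rotation":[0,0,0],"gripper":-0.2},
    {"translation":[0,0,0],"rotation":[0,0,0],"gripper":-0.2},
    {"translation":[0,0,0],"rotation":[0,0,0],"gripper":-0.2},
    {"translation":[-5,0,0],"rotation":[0,0,0],"gripper":-0.2}
  ]
}}

```text
t: 14.95
ee_pos: [0.4881, -0.2287, 0.1068]
ee_rot: [3.132, 1.191, 1.451]
contact_force: [-0.5, -0.0, 0.8]
opening: 0.0341
```

{"fn": "arm_command", "kwargs": {
  "steps": [
    {"translation":[-15,0,0],"rotation":[0,0,0],"gripper":-0.2},
    {"translation":[-25,0,0],"rotation":[0,0,0],"gripper":-0.2},
    {"translation":[-30,0,0],"rotation":[0,0,0],"gripper":-0.2},
    {"translation":[-30,0,0],"rotation":[0,0,0],"gripper":-0.2},
    {"translation":[-20,0,0],"rotation":[0,0,0],"gripper":-0.2}
  ]
}}

```text
t: 15.45
ee_pos: [0.484, -0.2752, 0.2233]
ee_rot: [3.116, 1.195, 1.435]
contact_force: [0.8, 0.4, -0.2]
opening: 0.0339
```

```bash
python3 arc.py
python3 - <<'E'
from h import *
from rig import cams
c=cams.camera("top"); np.savez("top5.npz",**c); im=c["image"].astype(float)
r=np.clip(im[...,0]-im[...,1],0,None)
for v in range(280,295):
    w=r[v,299:309]-np.median(r[v,295:313]); w=np.clip(w,0,None); print(v, w.sum().round(), ((w*np.arange(299,309)).sum()/max(w.sum(),1)).round(2))
for z,x in ((123,-46),(115,-50),(106,-50)): print(x,z,proj(c,M((x,35,z))))
print(proj(c,M((-52,35,101))),proj(c,M((-58,35,101))))
cv2.imwrite("pics/top5.png",cv2.resize(c["image"][200:350,240:460,::-1],None,fx=3.6,fy=3.6,interpolation=cv2.INTER_CUBIC))
E
```

```text
t 15.45 grip [   0.3 -271.3  240.7] th 0.001661492495742451 r 150.709993228212 F [ 0.8  0.4 -0.2] open 0.03394183859210442
280 0.0 0.0
281 16.0 304.0
282 122.0 303.66
283 164.0 303.63
284 171.0 303.63
285 160.0 303.59
286 147.0 303.66
287 201.0 303.74
288 150.0 303.63
289 167.0 303.51
290 183.0 303.47
291 189.0 303.47
292 172.0 303.51
293 68.0 303.54
294 2.0 304.0
-46 123 [303.41789674 284.46993887]
-50 115 [303.42410856 286.91948919]
-50 106 [303.5556368 287.4867008]
[303.5727539 288.7512681] [303.40718523 291.61427607]
```

View pics/top5.png

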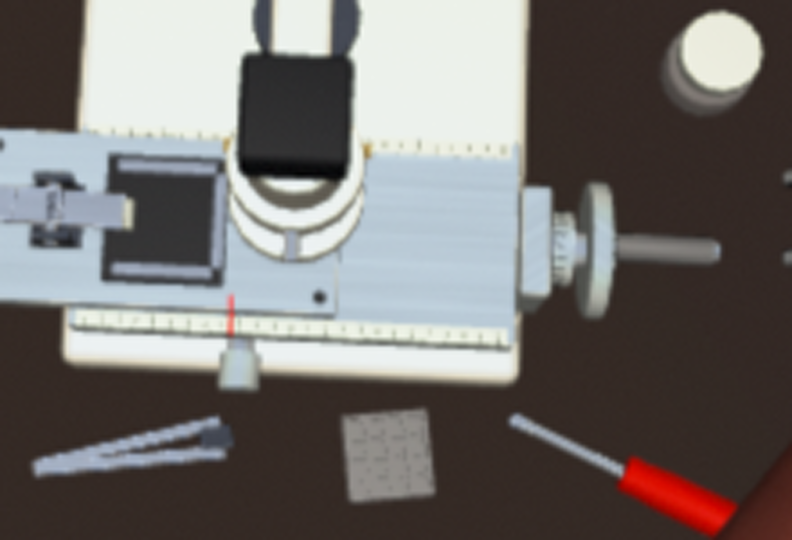

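The pointer (303.6 px) meets the line (303.5 px), which puts travel at about 74.6 mm, with the handle on top. Next I'll plan the swing to the pad and shut the fingers on the way.

```bash
cat >> h.py <<'E'
def Rpad(l=0.2):
    s,c=np.sin(l),np.cos(l); return Rm@np.c_[[0,-s,-c],[0,c,-s],[1,0,0]]
E
python3 - <<'E'
from h import *
from rig import status,cams
s=status.state(); R0=R(s["ee_rot"]); p0=s["ee_pos"]
w1=np.array([.38,-.17,.38]); R1=Rtool(.1)
for r in plan(p0,R0,w1,R1,6): print(r)
c=cams.camera("top"); cv2.imwrite("pics/top6.png",c["image"][:,:,::-1])
E
```

```text
([-18.4, -19.0, -24.1], [0.001, -0.045, -0.002])
([-19.4, -19.1, -23.2], [0.001, -0.045, -0.002])
([-20.4, -19.1, -22.3], [0.001, -0.045, -0.002])
([-21.3, -19.2, -21.3], [0.001, -0.045, -0.002])
([-22.2, -19.2, -20.3], [0.001, -0.045, -0.002])
([-23.1, -19.3, -19.3], [0.001, -0.045, -0.002])
```

View pics/top6.png

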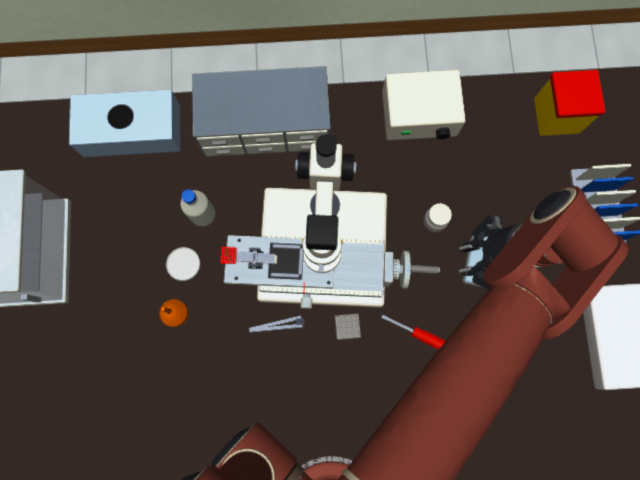

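{"fn": "arm_command", "kwargs": {
  "steps": [
    {"translation":[-18,-19,-24],"rotation":[0,-0.045,-0.002],"gripper":-0.2},
    {"translation":[-19,-19,-23],"rotation":[0,-0.045,-0.002],"gripper":-1},
    {"translation":[-20,-19,-22],"rotation":[0,-0.045,-0.002],"gripper":-1},
    {"translation":[-21,-19,-21],"rotation":[0,-0.045,-0.002],"gripper":-1},
    {"translation":[-22,-19,-20],"rotation":[0,-0.045,-0.002],"gripper":-1}
  ]
}}

```text
t: 16.05
ee_pos: [0.396, -0.1853, 0.3467]
ee_rot: [-3.112, 1.418, 1.492]
contact_force: [0.0, -0.5, 0.0]
opening: -0.0001
```

Run:
```python
from h import *
from rig import status,cams
s=status.state(); R0=R(s["ee_rot"]); p0=s["ee_pos"];print(p0,s["q"].round(2))
w1=np.array([.39,.06,.38]); w2=np.array([.28,.30,.38]); R2=Rpad(.3)
rv=Ro.from_matrix(R0.T@R2).as_rotvec(); Rmid=R0@Ro.from_rotvec(rv/2).as_matrix(); print(rv)
for r in plan(p0,R0,w1,Rmid,9): print(r)
for r in plan(w1,Rmid,w2,R2,11): print(r)
```

```text
[ 0.39597367 -0.18534451  0.34666553] [-0.69 -0.41  1.83  0.13  1.8  -0.56]
[-1.53709978 -0.35782603 -0.35110716]
([0.5, -3.6, -27.3], [-0.085, -0.02, -0.02])
([-0.0, -1.3, -27.5], [-0.085, -0.02, -0.02])
([-0.6, 1.1, -27.5], [-0.085, -0.02, -0.02])
([-1.2, 3.4, -27.3], [-0.085, -0.02, -0.02])
([-1.8, 5.7, -26.9], [-0.085, -0.02, -0.02])
([-2.5, 7.9, -26.2], [-0.085, -0.02, -0.02])
([-3.2, 10.1, -25.4], [-0.085, -0.02, -0.02])
([-3.9, 12.1, -24.4], [-0.085, -0.02, -0.02])
([-4.6, 14.1, -23.2], [-0.085, -0.02, -0.02])
([-0.3, 5.7, -23.3], [-0.07, -0.016, -0.016])
([-0.8, 7.3, -22.8], [-0.07, -0.016, -0.016])
([-1.3, 8.9, -22.3], [-0.07, -0.016, -0.016])
([-1.8, 10.4, -21.6], [-0.07, -0.016, -0.016])
([-2.3, 11.8, -20.7], [-0.07, -0.016, -0.016])
([-2.9, 13.2, -19.8], [-0.07, -0.016, -0.016])
([-3.4, 14.5, -18.8], [-0.07, -0.016, -0.016])
([-4.0, 15.7, -17.7], [-0.07, -0.016, -0.016])
([-4.5, 16.9, -16.5], [-0.07, -0.016, -0.016])
([-5.0, 17.9, -15.2], [-0.07, -0.016, -0.016])
([-5.6, 18.8, -13.8], [-0.07, -0.016, -0.016])
```

{"fn": "arm_command", "kwargs": {
  "steps": [
    {"translation":[0,-4,-27],"rotation":[-0.085,-0.02,-0.02],"gripper":-1},
    {"translation":[0,-1,-27],"rotation":[-0.085,-0.02,-0.02],"gripper":-1},
    {"translation":[-1,1,-27],"rotation":[-0.085,-0.02,-0.02],"gripper":-1},
    {"translation":[-1,3,-27],"rotation":[-0.085,-0.02,-0.02],"gripper":-1},
    {"translation":[-2,6,-27],"rotation":[-0.085,-0.02,-0.02],"gripper":-1}
  ]
}}

```text
t: 16.55
ee_pos: [0.3931, -0.0503, 0.3651]
ee_rot: [-2.407, 1.483, 2.632]
contact_force: [0.1, -0.1, 0.2]
opening: 0.0003
```

{"fn": "arm_command", "kwargs": {
  "steps": [
    {"translation":[-2,8,-26],"rotation":[-0.085,-0.02,-0.02],"gripper":-1},
    {"translation":[-3,10,-25],"rotation":[-0.085,-0.02,-0.02],"gripper":-1},
    {"translation":[-4,12,-24],"rotation":[-0.085,-0.02,-0.02],"gripper":-1},
    {"translation":[-5,14,-23],"rotation":[-0.085,-0.02,-0.02],"gripper":-1},
    {"translation":[0,6,-23],"rotation":[-0.07,-0.016,-0.016],"gripper":-1}
  ]
}}

```text
t: 17.05
ee_pos: [0.3819, 0.0796, 0.3796]
ee_rot: [-1.638, 1.43, -2.465]
contact_force: [-0.0, -0.9, 0.5]
opening: -0.0
```

{"fn": "arm_command", "kwargs": {
  "steps": [
    {"translation":[-1,7,-23],"rotation":[-0.07,-0.016,-0.016],"gripper":-1},
    {"translation":[-1,9,-22],"rotation":[-0.07,-0.016,-0.016],"gripper":-1},
    {"translation":[-2,10,-22],"rotation":[-0.07,-0.016,-0.016],"gripper":-1},
    {"translation":[-2,12,-21],"rotation":[-0.07,-0.016,-0.016],"gripper":-1},
    {"translation":[-3,13,-20],"rotation":[-0.07,-0.016,-0.016],"gripper":-1}
  ]
}}

```text
t: 17.55
ee_pos: [0.3304, 0.1881, 0.3791]
ee_rot: [-1.542, 1.349, -2.012]
contact_force: [0.2, -0.1, -0.6]
opening: -0.0002
```

{"fn": "arm_command", "kwargs": {
  "steps": [
    {"translation":[-3,15,-19],"rotation":[-0.07,-0.016,-0.016],"gripper":-1},
    {"translation":[-4,16,-18],"rotation":[-0.07,-0.016,-0.016],"gripper":-1},
    {"translation":[-5,17,-16],"rotation":[-0.07,-0.016,-0.016],"gripper":-1},
    {"translation":[-5,18,-15],"rotation":[-0.07,-0.016,-0.016],"gripper":-1},
    {"translation":[-6,19,-14],"rotation":[-0.07,-0.016,-0.016],"gripper":-1}
  ]
}}

```text
t: 18.05
ee_pos: [0.2811, 0.2985, 0.3796]
ee_rot: [-1.594, 1.268, -1.704]
contact_force: [0.4, 0.0, -0.5]
opening: -0.0001
```

Run:
```python
from h import *
from rig import status,cams
s=status.state(); R0=R(s["ee_rot"]); p0=s["ee_pos"];print(s["t"],p0,s["q"].round(2),s["opening"],Ro.from_matrix(R0.T@Rpad(.3)).as_rotvec().round(3))
w=M((0,187+60,330)); print(w)   # high, left of pad
for r in plan(p0,R0,w,Rpad(.3),10): print(r)
c=cams.camera("top"); cv2.imwrite("pics/top7.png",c["image"][:,:,::-1])
```

```text
18.05 [0.28114945 0.29848476 0.379614  ] [ 0.76 -0.34  1.75 -0.2   1.97 -0.76] -0.00011259085653982915 [ 0.003 -0.006  0.003]
[0.54090456 0.23303248 0.33      ]
([5.6, -2.0, 26.6], [0.0, -0.001, 0.0])
([5.7, -2.0, 26.6], [0.0, -0.001, 0.0])
([5.7, -2.0, 26.6], [0.0, -0.001, 0.0])
([5.7, -2.0, 26.6], [0.0, -0.001, 0.0])
([5.7, -2.0, 26.6], [0.0, -0.001, 0.0])
([5.7, -2.0, 26.6], [0.0, -0.001, 0.0])
([5.7, -2.0, 26.6], [0.0, -0.001, 0.0])
([5.8, -2.0, 26.6], [0.0, -0.001, 0.0])
([5.8, -2.0, 26.6], [0.0, -0.001, 0.0])
([5.8, -2.0, 26.5], [0.0, -0.001, 0.0])
```

View pics/top7.png

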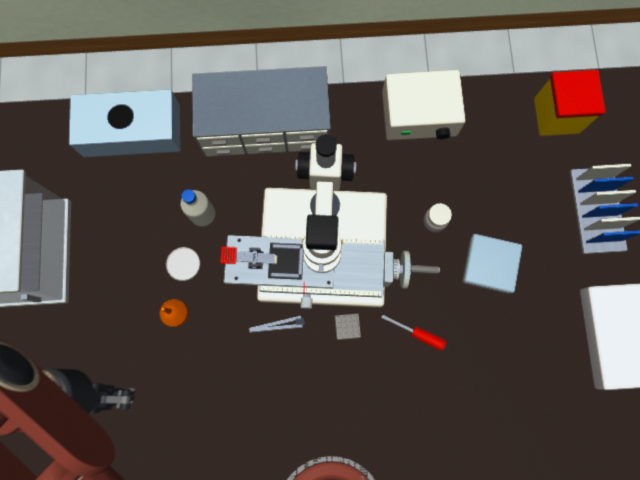

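The arm leans well left of the microscope, so the tower is clear, and nothing else has moved in the top view. I'll move to a high point left of the pad.

{"fn": "arm_command", "kwargs": {
  "steps": [
    {"translation":[6,-2,27],"rotation":[0,0,0],"gripper":-1},
    {"translation":[6,-2,27],"rotation":[0,0,0],"gripper":-1},
    {"translation":[6,-2,27],"rotation":[0,0,0],"gripper":-1},
    {"translation":[6,-2,27],"rotation":[0,0,0],"gripper":-1},
    {"translation":[6,-2,27],"rotation":[0,0,0],"gripper":-1}
  ]
}}

```text
t: 18.6
ee_pos: [0.4145, 0.2635, 0.353]
ee_rot: [-1.594, 1.269, -1.708]
contact_force: [-0.7, 0.0, -0.6]
opening: -0.0
```

{"fn": "arm_command", "kwargs": {
  "steps": [
    {"translation":[6,-2,26],"rotation":[0,0,0],"gripper":-1},
    {"translation":[6,-2,26],"rotation":[0,0,0],"gripper":-1},
    {"translation":[6,-2,26],"rotation":[0,0,0],"gripper":-1},
    {"translation":[6,-2,26],"rotation":[0,0,0],"gripper":-1},
    {"translation":[4,-2,26],"rotation":[0,0,0],"gripper":-1}
  ]
}}

```text
t: 19.1
ee_pos: [0.5413, 0.2308, 0.3279]
ee_rot: [-1.597, 1.269, -1.711]
contact_force: [-0.2, 0.0, -0.7]
opening: -0.0002
```

Run:
```python
from h import *
from rig import status,cams
s=status.state(); R0=R(s["ee_rot"]); p0=s["ee_pos"];print(s["t"],p0,s["q"].round(2),s["contact_force"].round(1))
l=0.2; pad=M((0,186.7,167)); h=pad-Rpad(l)@[.04,0,0]; print(pad)
for r in plan(p0,R0,h,Rpad(l),8): print(r)
for n in ("side","top"):
  c=cams.camera(n); cv2.imwrite(f"pics/{n}8.png",c["image"][:,:,::-1])
```

```text
19.1 [0.54133922 0.23080076 0.3279377 ] [ 0.4   0.04  1.49 -0.26  1.77 -1.09] [-0.2  0.  -0.7]
[0.5341435  0.17311272 0.167     ]
([16.4, -1.5, 0.0], [-0.0, -0.001, 0.013])
([16.4, -1.7, 0.0], [-0.0, -0.001, 0.013])
([16.4, -1.9, 0.0], [-0.0, -0.001, 0.013])
([16.3, -2.1, -0.0], [-0.0, -0.001, 0.013])
([16.3, -2.3, -0.0], [-0.0, -0.001, 0.013])
([16.3, -2.5, -0.0], [-0.0, -0.001, 0.013])
([16.2, -2.7, -0.1], [-0.0, -0.001, 0.013])
([16.2, -2.9, -0.1], [-0.0, -0.001, 0.013])
```

View pics/side8.png

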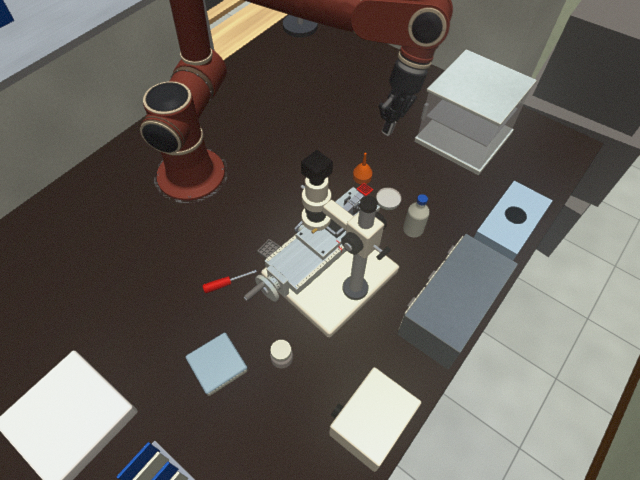

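View pics/top8.png

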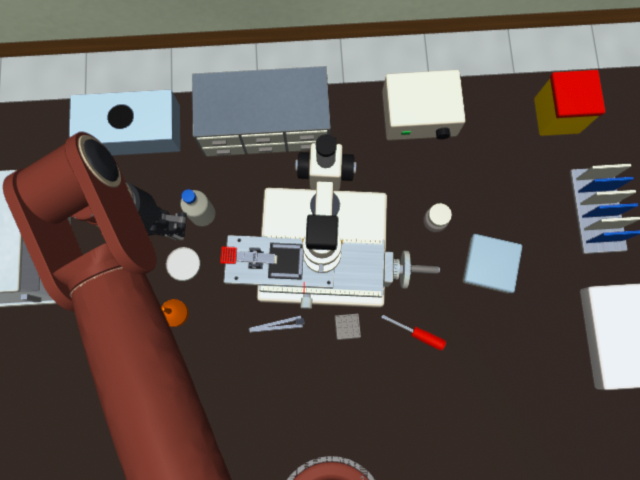

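Plenty of clearance. I'll go to a hover 40 mm above the pad, with a lean of 0.2.

{"fn": "arm_command", "kwargs": {
  "steps": [
    {"translation":[16,-1.5,0],"rotation":[0,-0.001,0.013],"gripper":-1},
    {"translation":[16,-1.5,0],"rotation":[0,-0.001,0.013],"gripper":-1},
    {"translation":[16,-2,0],"rotation":[0,-0.001,0.013],"gripper":-1},
    {"translation":[16,-2,0],"rotation":[0,-0.001,0.013],"gripper":-1},
    {"translation":[16,-2.5,0],"rotation":[0,-0.001,0.013],"gripper":-1}
  ]
}}

```text
t: 19.7
ee_pos: [0.536, 0.2008, 0.2541]
ee_rot: [-1.579, 1.335, -1.692]
contact_force: [-0.2, -0.8, -0.0]
opening: -0.0002
```

{"fn": "arm_command", "kwargs": {
  "steps": [
    {"translation":[16,-2.5,0],"rotation":[0,-0.001,0.013],"gripper":-1},
    {"translation":[16,-3,0],"rotation":[0,-0.001,0.013],"gripper":-1},
    {"translation":[16,-3,0],"rotation":[0,-0.001,0.013],"gripper":-1},
    {"translation":[0,0,0],"rotation":[0,0,0],"gripper":-1},
    {"translation":[0,0,0],"rotation":[0,0,0],"gripper":-1}
  ]
}}

```text
t: 20.2
ee_pos: [0.5343, 0.1821, 0.2101]
ee_rot: [-1.564, 1.373, -1.677]
contact_force: [-0.5, -0.2, 0.9]
opening: 0.0002
```

Run:
```python
from h import *
from rig import status,cams
s=status.state(); R0=R(s["ee_rot"]); p0=s["ee_pos"];print(s["t"],p0,s["q"].round(2),s["contact_force"].round(1))
print("tcp in microscope",Mi(p0).round(1),"lean vec",(Rm.T@R0)[:,0].round(3))
# final target: pad centre at 0.2 rad
for th in (0,.1,.2):
    y=111.7+74.7-50+50*np.cos(th)+18*np.sin(th); z=149+18*np.cos(th)-50*np.sin(th); p=M((0,y,z)); print(th,y,z,"d tool",(R0.T@(p-p0)*1000).round(1))
print(Ro.from_matrix(R0.T@Rpad(.2)).as_rotvec().round(3))
for n in ("side","wrist"):
  c=cams.camera(n); im=c["image"][:,:,::-1]
  if n=="side": im=cv2.resize(im[130:280,280:450],None,fx=4,fy=4,interpolation=cv2.INTER_CUBIC); np.savez("side9.npz",**c)
  cv2.imwrite(f"pics/{n}9.png",im)
```

```text
20.2 [0.53433685 0.18214725 0.21011244] [ 0.29 -0.01  1.72 -0.18  1.51 -1.15] [-0.5 -0.2  0.9]
tcp in microscope [ -0.8 195.7 210.1] lean vec [ 0.001 -0.196 -0.981]
0 186.4 167.0 d tool [44.1 -0.7  0.8]
0.1 187.9472097635442 161.91840414266306 d tool [48.8  1.8  0.8]
0.2 188.97937684637319 156.7077318613893 d tool [53.7  3.9  0.8]
[-0.     0.001 -0.003]
```

View pics/side9.png

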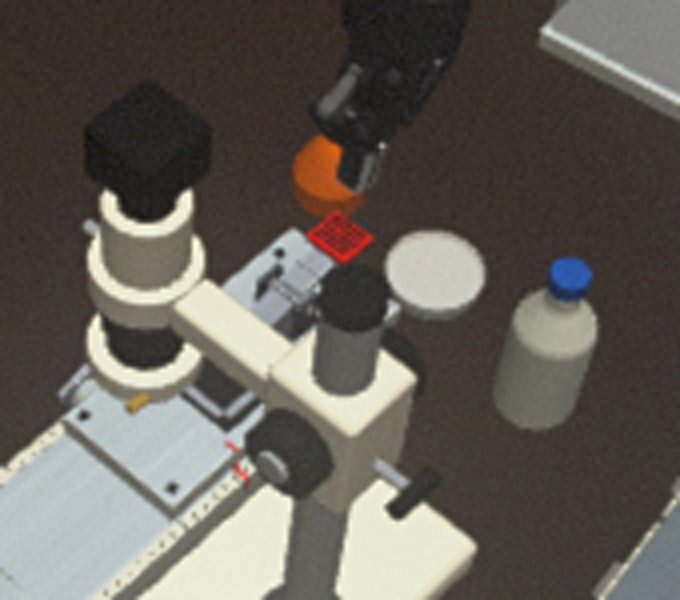

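View pics/wrist9.png

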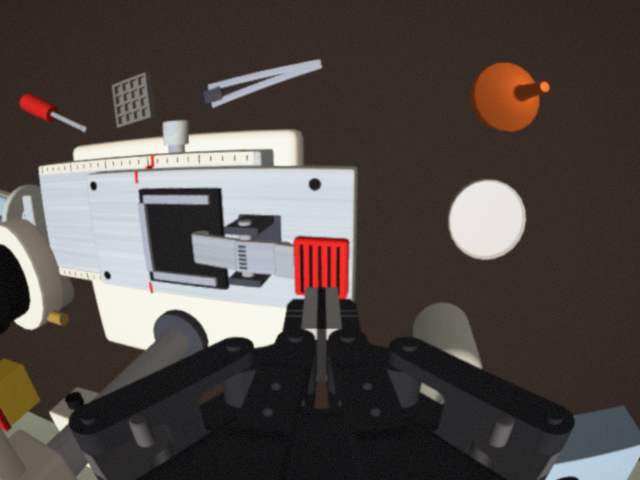

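The wrist view has the fingertips at (321,295), in line with the pad centred at (322,268). I'll lower to just above the pad.

{"fn": "arm_command", "kwargs": {
  "steps": [
    {"translation":[10,0,0.2],"rotation":[0,0,0],"gripper":-1},
    {"translation":[10,0,0.2],"rotation":[0,0,0],"gripper":-1},
    {"translation":[10,0,0.2],"rotation":[0,0,0],"gripper":-1},
    {"translation":[7,0,0.2],"rotation":[0,0,0],"gripper":-1},
    {"translation":[4,0,0],"rotation":[0,0,0],"gripper":-1}
  ]
}}

```text
t: 20.8
ee_pos: [0.5343, 0.1735, 0.1684]
ee_rot: [-1.57, 1.373, -1.683]
contact_force: [0.7, -1.0, 0.1]
opening: 0.0001
```

{"fn": "arm_command", "kwargs": {
  "steps": [
    {"translation":[1.5,0.3,0],"rotation":[0,0,0],"gripper":-1},
    {"translation":[1.5,0.3,0],"rotation":[0,0,0],"gripper":-1},
    {"translation":[1.5,0.4,0],"rotation":[0,0,0],"gripper":-1},
    {"translation":[0,0,0],"rotation":[0,0,0],"gripper":-1},
    {"translation":[0,0,0],"rotation":[0,0,0],"gripper":-1}
  ]
}}

```text
t: 21.3
ee_pos: [0.535, 0.1742, 0.1659]
ee_rot: [-1.559, 1.374, -1.671]
contact_force: [-3.6, 0.4, 4.7]
opening: 0.0
```

```bash
cat > pd.py <<'E'
from h import *
from rig import status
s=status.state(); R0=R(s["ee_rot"]); p0=s["ee_pos"]; 
print("t",s["t"],"F",s["contact_force"].round(2),"tcp m",Mi(p0).round(2))
for th in (.1,.2):
    y=136.4+50*np.cos(th)+18*np.sin(th); z=149+18*np.cos(th)-50*np.sin(th); print(th,"d tool",(R0.T@(M((0,y,z))-p0)*1000).round(1))
E
python3 pd.py
```

```text
t 21.3 F [-3.58  0.36  4.66] tcp m [  0.77 187.92 165.93]
0.1 d tool [ 3.9  0.8 -0.8]
0.2 d tool [ 8.8  2.8 -0.8]
```

{"fn": "arm_command", "kwargs": {
  "steps": [
    {"translation":[1,0.3,-0.2],"rotation":[0,0,0],"gripper":-1},
    {"translation":[1,0.3,-0.2],"rotation":[0,0,0],"gripper":-1},
    {"translation":[1,0.3,-0.2],"rotation":[0,0,0],"gripper":-1},
    {"translation":[1,0.3,-0.2],"rotation":[0,0,0],"gripper":-1},
    {"translation":[0,0,0],"rotation":[0,0,0],"gripper":-1}
  ]
}}

```text
t: 21.8
ee_pos: [0.535, 0.1751, 0.1621]
ee_rot: [-1.548, 1.375, -1.661]
contact_force: [-1.7, 1.9, 5.8]
opening: -0.0002
```

```bash
python3 pd.py
```

```text
t 21.8 F [-1.7   1.89  5.78] tcp m [  0.66 188.78 162.08]
0.1 d tool [ 0.3 -0.8 -0.7]
0.2 d tool [ 5.2  1.2 -0.7]
```

{"fn": "arm_command", "kwargs": {
  "steps": [
    {"translation":[1,0.2,0],"rotation":[0,0,0],"gripper":-1},
    {"translation":[1,0.2,0],"rotation":[0,0,0],"gripper":-1},
    {"translation":[1,0.2,0],"rotation":[0,0,0],"gripper":-1},
    {"translation":[1,0.2,0],"rotation":[0,0,0],"gripper":-1},
    {"translation":[0,0,0],"rotation":[0,0,0],"gripper":-1}
  ]
}}

```text
t: 22.3
ee_pos: [0.5351, 0.1757, 0.1584]
ee_rot: [-1.548, 1.377, -1.66]
contact_force: [-2.8, 4.1, 7.9]
opening: -0.0002
```

```bash
python3 pd.py
python3 - <<'E'
from h import *
from rig import cams
for n in ("side","top","wrist"):
  c=cams.camera(n); im=c["image"][:,:,::-1]; np.savez(n+"10.npz",**c)
  if n=="side": im=cv2.resize(im[150:260,300:420],None,fx=5,fy=5,interpolation=cv2.INTER_CUBIC)
  if n=="top": im=im[150:350,100:460]; im=cv2.resize(im,None,fx=2.2,fy=2.2)
  if n=="wrist": im=cv2.resize(im[150:320,120:400],None,fx=2.8,fy=2.8,interpolation=cv2.INTER_CUBIC)
  cv2.imwrite(f"pics/{n}10.png",im)
E
```

```text
t 22.3 F [-2.85  4.06  7.91] tcp m [  0.66 189.38 158.4 ]
0.1 d tool [-3.2 -2.1 -0.6]
0.2 d tool [ 1.7 -0.1 -0.7]
```

View pics/side10.png

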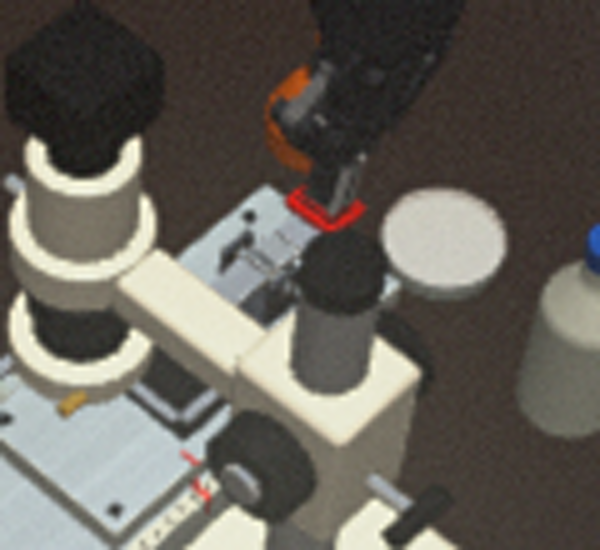

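View pics/wrist10.png

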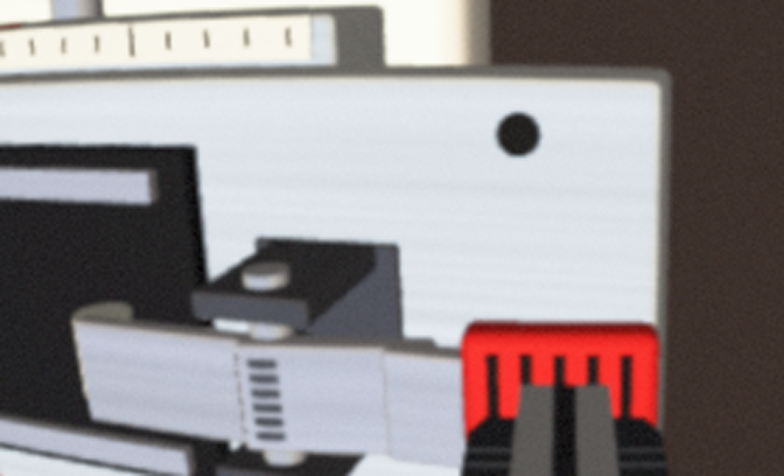

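View pics/top10.png

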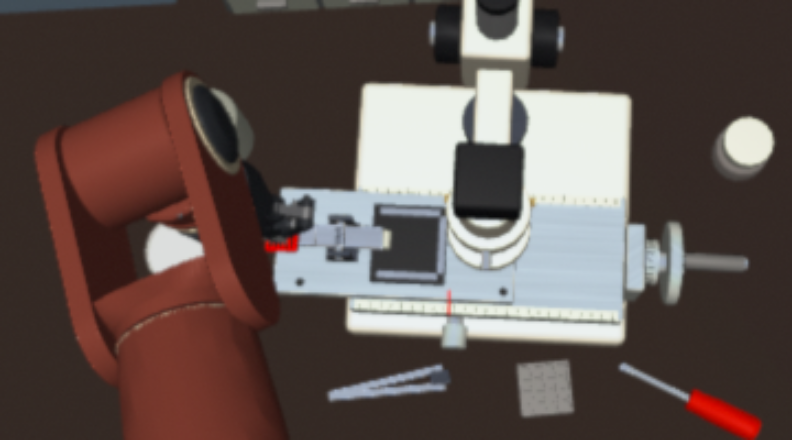

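Fingertips sit on the middle of the pad. Force and drop both point to about 0.14–0.15 rad, so roughly 2.7 mm more is needed.

{"fn": "arm_command", "kwargs": {
  "steps": [
    {"translation":[0.9,0,0],"rotation":[0,0,0],"gripper":-1},
    {"translation":[0.9,0,0],"rotation":[0,0,0],"gripper":-1},
    {"translation":[0.9,0,0],"rotation":[0,0,0],"gripper":-1},
    {"translation":[0,0,0],"rotation":[0,0,0],"gripper":-1},
    {"translation":[0,0,0],"rotation":[0,0,0],"gripper":-1}
  ]
}}

```text
t: 22.95
ee_pos: [0.5352, 0.1759, 0.1565]
ee_rot: [-1.545, 1.378, -1.658]
contact_force: [-3.1, 6.5, 9.5]
opening: 0.0002
```

```bash
python3 pd.py
python3 - <<'E'
from h import *
from rig import cams
cs=[cams.camera("top") for _ in range(3)]
B=load("top5.npz")
for n in ("side","wrist"):
  c=cams.camera(n); np.savez(n+"11.npz",**c); im=c["image"][:,:,::-1]
  if n=="wrist": cv2.imwrite("pics/wrist11.png",cv2.resize(im[150:320,120:400],None,fx=2.8,fy=2.8,interpolation=cv2.INTER_CUBIC))
c=cs[0]; np.savez("top11.npz",**c)
# depth along clamp: shut vs now
for y in range(94,176,4):   # microscope y along lever (pivot 136.7)
    u,v=proj(B,M((0,y,155))); u,v=int(round(u)),int(round(v))
    a=np.median(B["depth"][v-2:v+3,u-1:u+2]); b=np.median([q["depth"][v-2:v+3,u-1:u+2] for q in cs])
    print(y,u,v,"z shut",round((B["eye"][2]-a)*1000,1),"rise",round((a-b)*1000,1))
cv2.imwrite("pics/top11.png",np.hstack([cv2.resize(q["image"][235:280,215:300,::-1],None,fx=4.6,fy=4.6,interpolation=cv2.INTER_CUBIC) for q in (B,c)]))
E
```

```text
t 22.95 F [-3.06  6.46  9.51] tcp m [  0.76 189.55 156.48]
0.1 d tool [-5.  -2.6 -0.7]
0.2 d tool [-0.1 -0.6 -0.8]
94 275 258 z shut 123.0 rise 8.1
98 273 258 z shut 127.9 rise 7.2
102 271 258 z shut 129.0 rise 6.9
106 269 258 z shut 130.3 rise 5.2
110 267 258 z shut 130.6 rise 4.2
114 265 258 z shut 130.0 rise 5.3
118 263 258 z shut 131.3 rise 3.3
122 261 257 z shut 132.7 rise 2.0
126 259 257 z shut 132.7 rise 1.9
130 257 257 z shut 134.3 rise -0.2
134 255 257 z shut 136.8 rise -1.1
138 253 257 z shut 136.8 rise -0.4
142 251 257 z shut 136.1 rise -0.9
146 249 257 z shut 136.9 rise -2.9
150 247 257 z shut 137.7 rise -4.6
154 245 257 z shut 137.2 rise -5.2
158 243 257 z shut 137.2 rise -4.2
162 241 256 z shut 138.1 rise -5.5
166 239 256 z shut 139.3 rise -4.5
170 237 256 z shut 140.8 rise -5.9
174 235 256 z shut 145.1 rise 51.2
```

View pics/top11.png

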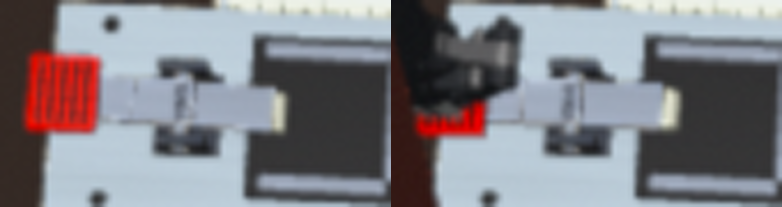

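View pics/wrist11.png

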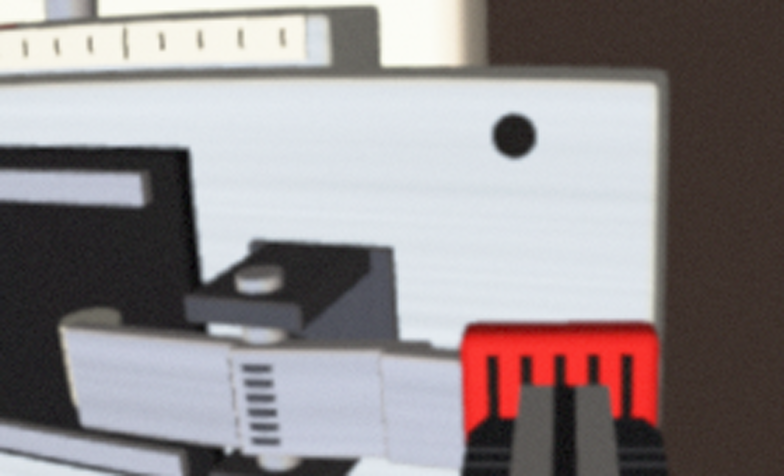

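Depth rise along the lever gives about 0.18 rad, force about 0.197 and drop about 0.184, so the nose is roughly 7.5 mm open. I'll add a small extra press and ease the sideways drag.

{"fn": "arm_command", "kwargs": {
  "steps": [
    {"translation":[0.4,0.5,0.2],"rotation":[0,0,0],"gripper":-1},
    {"translation":[0.3,0.5,0.2],"rotation":[0,0,0],"gripper":-1},
    {"translation":[0,0,0],"rotation":[0,0,0],"gripper":-1},
    {"translation":[0,0,0],"rotation":[0,0,0],"gripper":-1},
    {"translation":[0,0,0],"rotation":[0,0,0],"gripper":-1}
  ]
}}

```text
t: 23.7
ee_pos: [0.5353, 0.176, 0.1555]
ee_rot: [-1.551, 1.376, -1.664]
contact_force: [-4.2, 4.4, 10.4]
opening: 0.0005
```

```bash
python3 pd.py
python3 - <<'E'
from h import *
from rig import cams
cs=[cams.camera("top") for _ in range(5)]
B=load("top5.npz"); Y=[];D=[]
for y in np.arange(99,171,1.0):
    u,v=np.round(proj(B,M((0,y,155)))).astype(int)
    a=np.median(B["depth"][v-2:v+3,u-1:u+2]); b=np.median([q["depth"][v-2:v+3,u-1:u+2] for q in cs]); Y.append(y);D.append((a-b)*1000)
Y=np.array(Y);D=np.array(D); k=abs(Y-136.5)>8
print("slope,", np.polyfit(Y,D,1), np.polyfit(Y[k],D[k],1))
im=np.mean([q["image"].astype(float) for q in cs],0); r=np.clip(im[...,0]-im[...,1],0,None)
for v in range(281,294):
    w=np.clip(r[v,299:309]-np.median(r[v,295:313]),0,None); print(v,((w*np.arange(299,309)).sum()/max(w.sum(),1)).round(2),end=" ")
cv2.imwrite("pics/top12.png",cs[0]["image"][:,:,::-1])
E
```

```text
t 23.7 F [-4.19  4.38 10.43] tcp m [  0.8  189.72 155.5 ]
0.1 d tool [-6.  -3.  -0.8]
0.2 d tool [-1.  -1.  -0.8]
slope, [-0.22705393 30.44879878] [-0.22737785 30.46216007]
281 304.0 282 303.65 283 303.63 284 303.63 285 303.58 286 303.66 287 303.73 288 303.63 289 303.51 290 303.48 291 303.47 292 303.5 293 303.58
```

View pics/top12.png

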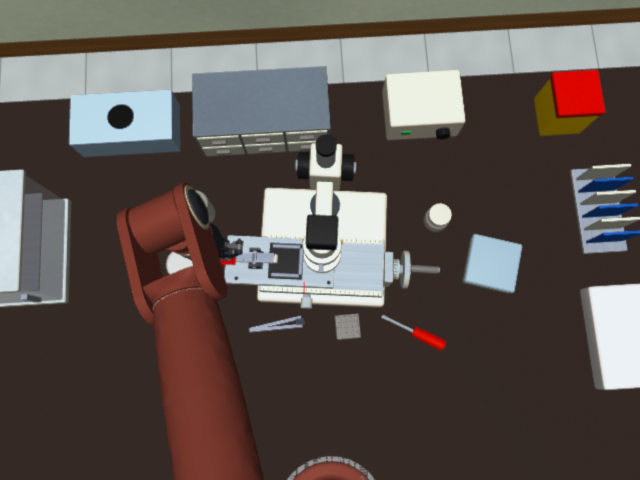

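```bash
python3 - <<'E'
from h import *
from rig import cams
B=load("top5.npz")
def sl(q):
    Y=[];D=[]
    for y in np.arange(99,171,1.0):
        u,v=np.round(proj(B,M((0,y,155)))).astype(int)
        Y.append(y);D.append((np.mean(B["depth"][v-2:v+3,u-1:u+2])-np.mean(q["depth"][v-2:v+3,u-1:u+2]))*1000)
    return np.polyfit(Y,D,1)[0]
print("b4 press",sl(load("top4.npz")),"10",sl(load("top10.npz")),"11",sl(load("top11.npz")))
print([sl(cams.camera("top")).round(3) for _ in range(3)])
E
python3 pd.py
```

```text
b4 press -0.2707423287976231 10 -0.3807783238611327 11 -0.5507851760022032
[np.float64(0.114), np.float64(-0.496), np.float64(-0.409)]
t 24.1 F [-5.32  4.19  9.36] tcp m [  0.83 189.72 155.52]
0.1 d tool [-5.9 -3.  -0.8]
0.2 d tool [-1.  -1.  -0.8]
```

Run:
```python
from h import *
from rig import cams
def prof(qs):
    out=[]
    for y in np.arange(99,169,1.0):
        u,v=np.round(proj(qs[0],M((0,y,155)))).astype(int)
        out.append(np.median([q["depth"][v-2:v+3,u-1:u+2] for q in qs])*1000)
    return np.array(out)
Y=np.arange(99,169,1.0); B=prof([load("top4.npz"),load("top5.npz")])
def th(qs):
    return np.polyfit(Y,B-prof(qs),1)[0].round(3)
print("top4 vs 5",np.polyfit(Y,prof([load("top4.npz")])-prof([load("top5.npz")]),1)[0])
print("10",th([load("top10.npz")]),"11",th([load("top11.npz")]),"now",th([cams.camera("top") for _ in range(4)]))
```

```text
top4 vs 5 -0.0008625846450988504
10 -0.17 11 -0.205 now -0.229
```

Median depth slopes (0.170, 0.205, now 0.229) and kinematics (about 0.22) agree that I'm slightly past the mark, so I'll ease back 1 mm.

{"fn": "arm_command", "kwargs": {
  "steps": [
    {"translation":[-0.6,0,0.3],"rotation":[0,0,0],"gripper":-1},
    {"translation":[-0.4,0,0.3],"rotation":[0,0,0],"gripper":-1},
    {"translation":[0,0,0],"rotation":[0,0,0],"gripper":-1},
    {"translation":[0,0,0],"rotation":[0,0,0],"gripper":-1},
    {"translation":[0,0,0],"rotation":[0,0,0],"gripper":-1}
  ]
}}

```text
t: 24.8
ee_pos: [0.5353, 0.176, 0.156]
ee_rot: [-1.559, 1.376, -1.672]
contact_force: [-5.3, 4.0, 9.9]
opening: -0.0002
```

```bash
python3 pd.py
python3 - <<'E'
from h import *
from rig import cams
def prof(qs):
    out=[]
    for y in np.arange(99,169,1.0):
        u,v=np.round(proj(qs[0],M((0,y,155)))).astype(int)
        out.append(np.median([q["depth"][v-2:v+3,u-1:u+2] for q in qs])*1000)
    return np.array(out)
Y=np.arange(99,169,1.0); B=prof([load("top4.npz"),load("top5.npz")]); 
print(np.polyfit(Y,B-prof([cams.camera("top") for _ in range(5)]),1)[0])
E
python3 pd.py
```

```text
t 24.8 F [-5.27  4.03  9.9 ] tcp m [  0.83 189.67 156.01]
0.1 d tool [-5.5 -2.8 -0.8]
0.2 d tool [-0.6 -0.8 -0.8]
-0.2220045177655607
t 25.05 F [-6.64  4.37  8.85] tcp m [  0.88 189.66 156.04]
0.1 d tool [-5.4 -2.8 -0.9]
0.2 d tool [-0.5 -0.8 -0.9]
```

{"fn": "arm_command", "kwargs": {
  "steps": [
    {"translation":[-0.3,0.2,-0.6],"rotation":[0,0,0],"gripper":-1},
    {"translation":[-0.3,0.2,-0.6],"rotation":[0,0,0],"gripper":-1},
    {"translation":[0,0,0],"rotation":[0,0,0],"gripper":-1},
    {"translation":[0,0,0],"rotation":[0,0,0],"gripper":-1},
    {"translation":[0,0,0],"rotation":[0,0,0],"gripper":-1}
  ]
}}

```text
t: 25.55
ee_pos: [0.5352, 0.1759, 0.1568]
ee_rot: [-1.545, 1.375, -1.658]
contact_force: [-2.1, 0.3, 9.0]
opening: -0.0
```

```bash
python3 pd.py
python3 - <<'E'
from h import *
from rig import cams
def prof(qs):
    out=[]
    for y in np.arange(99,169,1.0):
        u,v=np.round(proj(qs[0],M((0,y,155)))).astype(int)
        out.append(np.median([q["depth"][v-2:v+3,u-1:u+2] for q in qs])*1000)
    return np.array(out)
Y=np.arange(99,169,1.0); B=prof([load("top4.npz"),load("top5.npz")]); 
print(np.polyfit(Y,B-prof([cams.camera("top") for _ in range(5)]),1)[0])
c=cams.camera("side"); cv2.imwrite("pics/side13.png",c["image"][:,:,::-1])
E
python3 pd.py
```

```text
t 25.55 F [-2.14  0.28  9.  ] tcp m [  0.75 189.62 156.81]
0.1 d tool [-4.7 -2.6 -0.7]
0.2 d tool [ 0.2 -0.6 -0.8]
-0.2017198768357427
t 25.85 F [-3.05  1.47  8.15] tcp m [  0.73 189.62 156.74]
0.1 d tool [-4.8 -2.6 -0.7]
0.2 d tool [ 0.2 -0.6 -0.7]
```

View pics/side13.png

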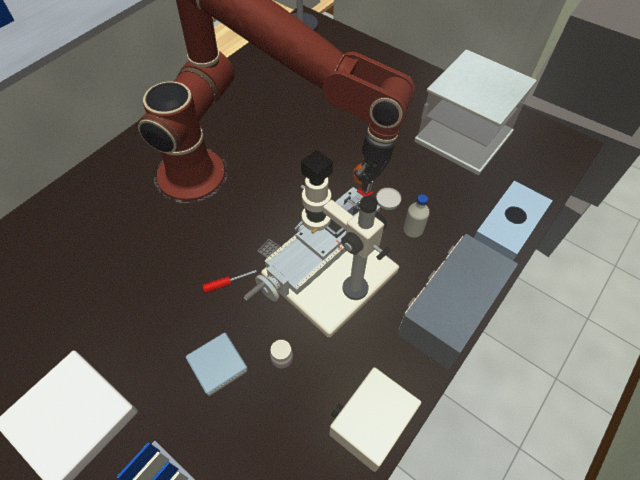

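Depth gives 0.202 rad, kinematics about 0.197 rad, and the force is 8–9 N, close to the expected 9 N. Everything else stands where it was, so I'm handing in.

```bash
python3 -c "
from rig import env
print(env.sign_off())"
```

```text
the job is handed in; nothing more can be done
None
```

The table is at its loading position and the arm is holding the clamp's nose about 8 mm open; I handed the job in at about 26 s.

- **Table:** I cranked the handwheel 2⅔ turns in one grasp, and the handle is on top again. In the top view the red pointer and red line agree to about 0.2 px, which puts the travel at about 74.6 mm against the 75 mm target. It read the same with the clamp pressed.
- **Clamp:** The shut fingertips are holding the thumb pad down. Lever slope in the depth images gives 0.202 rad, and the tool position about 0.197 rad. The force was 8 to 9 N (about 9 N expected), so all three agree with about 8 mm.
- **Overshoot:** While setting the clamp I briefly went to about 0.22–0.23 rad, still well short of the 0.36 stop, and eased back.
- **Checks that disagreed:** An early opening estimate from the pad's drop since first contact read about 0.02 rad low. One depth average was spoiled by outliers, so I replaced it with medians. A sideways drag of 3 N or less remained at the pad.
- **Rest of the bench:** Everything else looked to be in place in the last camera views. The blower was mostly hidden behind the arm there; in an earlier view it stood where it started.

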